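# Stack the cast glass slabs for grinding, pressing each flat, and lock the rack

## Task

Get the glass slabs ready for grinding as one block: swing the rack's keeper bar fully open, then lay the slabs that are on the bench flat between the guides, one on another, in the order green at the bottom, amber, blue, white on top (skipping any colour that is not there). Let go of each slab once it is in and press down on its top with the fingertips, with a few newtons for about half a second, to feel that it lies flat before you add the next. When the last has been pressed, swing the keeper bar fully closed over the stack, and leave the other tools on the bench where they are.

Things in the scene. Friction and masses are not known exactly. Their poses are not given: they have to be found in the camera images.
- slab_green: green slab of cast glass, a plain rounded plate 50 mm (x) by 100 mm (y) by 15 mm thick (z), 0.13 to 0.25 kg, same either way round, lying flat on the bench at first, long side roughly along the bench's y; origin at the centre of its underside; may be absent
- slab_amber: amber slab of cast glass, a plain rounded plate 50 mm (x) by 100 mm (y) by 15 mm thick (z), 0.13 to 0.25 kg, same either way round, lying flat on the bench at first, long side roughly along the bench's y; origin at the centre of its underside; may be absent
- slab_blue: blue slab of cast glass, a plain rounded plate 50 mm (x) by 100 mm (y) by 15 mm thick (z), 0.13 to 0.25 kg, same either way round, lying flat on the bench at first, long side roughly along the bench's y; origin at the centre of its underside; may be absent
- slab_white: white opal slab of cast glass, a plain rounded plate 50 mm (x) by 100 mm (y) by 15 mm thick (z), 0.13 to 0.25 kg, same either way round, lying flat on the bench at first, long side roughly along the bench's y; origin at the centre of its underside; may be absent
- slab_rack: rack fixed to the bench: plywood base 100 (x) x 220 mm (y -80 to +140), 12 mm thick; two U-shaped aluminium end guides facing along y, 54 mm high above the base, walls 6 mm, leave 56 (x) x 106 mm (y): 3 mm play each way round a slab laid along y. Their side legs cover only the slab's last 14 mm; its long sides are free. Pivot post at y +92 mm. Origin under the base, below the slab space's centre
- rack_seat (a point): centre of the slab space on top of the base (12 mm over the bench), axes as the rack's: the bottom slab's underside centre belongs here, the next one 15 mm higher and so on; four slabs stand 60 mm high
- keeper (a joint): angle of the keeper bar about its upright pivot, rad: 0 = closed stop (bar along the rack's -y from the pivot, across the middle of the slab space), 1.571 = open stop (bar along the rack's +x, beside the slab space). Opens anticlockwise seen from above, stays where it is left (about 1 N at the knob moves it), starts 0 to 0.25
- keeper_hinge (a point): point on the upright pivot axis of the keeper bar, 89 mm above the bench, level with the bar's upper face
- keeper_knob (a point): upright round black knob fixed on the bar's free end, 105 mm from the pivot axis, 18 mm in diameter, from 89 to 134 mm above the bench, this point at 111 mm; pinch it from above or push it. The bar is 18 mm wide, its underside 80 mm above the bench, 8 mm over a stack of four
- solder_spool: spool of solder standing on its flange, 55 mm across, 40 mm high; origin at the centre of its underside; bystander
- flux_bottle: cream bottle with a red cap, 48 mm across, 103 mm high; origin at the centre of its underside; bystander
- running_pliers: pliers with red handles, lying, 56 x 144 x 14 mm; origin under their middle; bystander
- fid: flat cream plastic lathekin (blunt blade), lying, 21 x 128 x 8 mm; origin under its middle; bystander

How it is judged:
By the outcome, as a careful person would: the job done as asked, in the order asked, and still so for the second after the job is handed in, with the robot touching nothing.
Of slab_green, slab_amber, slab_blue, slab_white only 3 to 4 are there at a start; the rules pass over those that are not, and their reading is None.
At some moment in a run one of slab_green, slab_amber, slab_blue, slab_white may be knocked a few centimetres aside while the robot is not near it.
Once in a run the grip may slacken for a moment while it holds something.
It also fails if it takes over 210 s, if anything falls off the work surface, if the arm or the gripper's body presses on something with over 40 N, if the wrist force passes 120 N, or if a joint passes its speed limit or range.

## Robot

A 6-joint arm with a two-finger parallel gripper is mounted at the origin on a cart in front of the work surface, level with it; the furniture and walls round the work are solid. World frame = base frame: x ahead of the robot, y to its left, z up, the work surface at z = 0. Lengths are in m, angles in rad, forces in N, time in s.
With the tool pointing down it reaches from about 0.275 to 1 m from the base axis. Payload 8.4 kg.
Tool frame: the origin (TCP) lies at the very end of the fingers, on their centre line; the grasp point (between the pads) lies 19 mm behind it; y points along the fingers, x is the direction in which the jaws open and shut, and the axes are right-handed (so a half turn about y gives the same grasp; the last joint's range is limited). The gripper opens to 85 mm and grips with 20 to 120 N. Pads are 22 mm wide; open, the fingers measure 114 mm over their backs; the gripper's body (76 mm by 85 mm) begins 54 mm behind the grasp point. The pads swing forward as they close: fully open they stand 13 mm farther back than shut.
Start: joints at [1.236, 0.353, 1.633, -0, 1.155, -0.002], TCP at [0.204, 0.591, 0.231] pointing down, gripper open.
Joint ranges: [-2.63, 2.63], [-0.92, 2.1], [0.06, 2.66], [-1.3, 4.44], [0, 2.69], [-3.02, 3.02]. Speed limits (rad/s): [2.22, 2.22, 2.79, 3.14, 3.14, 3.14].

## Interface

Orientations are given as [roll, pitch, yaw] about the fixed x, y, z axes, in that order (R = Rz(yaw) Ry(pitch) Rx(roll)).
In Python, from workcell import env gives the robot as it stands.
- The arm moves only by the tool arm_command, never from a script. Its arguments are lists of equal length, an entry for each row: "xyz": the shift along the tool's x, y, z in m, a list of three; "rot": the turn, a rotation vector about the tool's x, y, z in degrees, a list of three; "grip": the closure, from 0 (fully open) to 1 (shut). In form: {"xyz": [[dx, dy, dz], ...], "rot": [[ax, ay, az], ...], "grip": [grip, ...]}. A call has exactly 5 rows; each row shifts and turns the commanded pose from where the row before left it, along the tool's axes as they then stand; what a row does not reach is not made up. A row lasts 1/8 s, in which the tool goes at most 62.5 mm and 10.7 degrees, less where a joint would pass 70% of its speed; a pose out of reach is approached as far as the arm can. A call is refused whole if a number of a shift passes 0.0625 or a number of a turn 10.7, either way. A call with a gripper value outside its range is refused whole. The fingers move at their own pace and stop on an object; "grip_force" is the grip in N (left out, the last holds). Time passes only in rows, so rows that do not move let the fingers close, or fill a call up. It gives the time, the measured TCP pose, the force and the opening at its end, in the units of the state.
- env.observe(): the state, without advancing time (a new reading comes with each control period).
- env.capture(name): name is "scene" or "top" or "wrist"; returns the picture (480x640x3 uint8, red, green, blue); there is no depth.
- env.get_calibration(name): a dict with "fx", "fy", "cx", "cy" (pixels), "cam_to_world" (4x4, takes a point from camera to world coordinates). Camera axes: x right, y up, looking along -z (the intrinsics and any distortion apply to the point x, -y, -z); pixel columns grow to the right and rows downward; lengths in m; the calibration is good to about 2 mm. A picture is of the moment at which its call begins: read the wrist's pose just before it. get_calibration takes no time and is no camera call; for the wrist camera it gives the pose at the moment of the call.
- env.close_job(): hands the job in, once; it reports no verdict.
Trained networks look in the newest picture that a camera, given by its name, has taken for a name from the list of things; names that differ only in an ending like _2 or _b are one class to them, and where a whole thing is asked for, a point or a joint stands for the part that bears it (a point fixed in the world has none). Each returns a list of dicts, best first, with "conf" (0 to 1); they miss things now and then, are a little off and sometimes report something else, mostly with a low value. They report only what shows in the picture. A call takes as long as a camera call.
- env.trace(camera, name): "mask" (480x640 bool, what is visible of it) and "extent" ([left, top, right, bottom] in pixels, round what is visible of it).
The state is a dict: "clock": time; "joint_positions": joint angles; "qvel": joint speeds; "tau": joint torques, N m; "tcp_pos": TCP position; "tcp_rot": TCP orientation; "ft_force": force on the tool from outside, world axes, zero at the start; "torque": the same for the moment, N m; "gripper_width": opening from 0.0 (shut) to 1.0 (fully open).
Only numpy, scipy, OpenCV 4.12 (cv2) and the standard library are available. Lean on these libraries where they do the work, as an engineer would, in place of code of your own. Each camera call takes 0.05 s, during which the arm holds its last target. There are 200 camera calls.

## Working session

There is one attempt and no reset: what is moved stays moved. The work goes in short steps, Python scripts to look and compute and a tool call to move; the robot and the scene stay as the last step left them, time stands still between calls to the robot, and variables do not carry over. Pictures are saved under pics/ and viewed, about 12 in all and at most 16, crops included, and the job is handed in when it is done.

Besides the shell and the picture viewer there is one more tool, called after ">>>" by a JSON object that holds its "op" and its "data". arm_command: Moves the arm, as the interface text tells. Its arguments: {"type":"object","properties":{"xyz":{"type":"array"},"rot":{"type":"array"},"grip":{"type":"array"},"grip_force":{"type":"number"}},"required":["xyz","rot","grip"]}

```bash
mkdir -p pics
cat > h.py <<'E'
import numpy as np, cv2
from workcell import env
from scipy.spatial.transform import Rotation as R
def pix2plane(cam,uv,z,K=None):
    K=K or env.get_calibration(cam); T=np.array(K["cam_to_world"])
    uv=np.atleast_2d(uv).astype(float)
    d=np.c_[(uv[:,0]-K["cx"])/K["fx"],-(uv[:,1]-K["cy"])/K["fy"],-np.ones(len(uv))]@T[:3,:3].T
    o=T[:3,3]; return o+d*((z-o[2])/d[:,2:3])
def proj(cam,P,K=None):
    K=K or env.get_calibration(cam); T=np.linalg.inv(np.array(K["cam_to_world"]))
    p=np.atleast_2d(P)@T[:3,:3].T+T[:3,3]
    return np.c_[K["cx"]+K["fx"]*p[:,0]/-p[:,2],K["cy"]-K["fy"]*p[:,1]/-p[:,2]]
def save(n,im): cv2.imwrite(f"pics/{n}.png",cv2.cvtColor(im,cv2.COLOR_RGB2BGR))
def rect(cam,mask,z):
    c=max(cv2.findContours(mask.astype(np.uint8),0,1)[0],key=cv2.contourArea)[:,0]
    w=pix2plane(cam,c,z)[:,:2]*1000
    (cx,cy),(a,b),t=cv2.minAreaRect(w.astype(np.float32))
    if a>b: a,b,t=b,a,t-90   # t: direction of short side
    t=(t+90)%180-90
    return round(cx,1),round(cy,1),round(a,1),round(b,1),round(t,1)
def st():
    s=env.observe(); print({k:np.round(s[k],4).tolist() for k in("clock","tcp_pos","tcp_rot","ft_force","gripper_width","joint_positions")})
E
cat > a.py <<'E'
from h import *
st()
Rm=R.from_euler("xyz",env.observe()["tcp_rot"]).as_matrix();print(np.round(Rm,3))
for c in("top","scene"):
    im=env.capture(c);save(c+"0",im)
    k=env.get_calibration(c);print(c,{q:np.round(v,3).tolist() for q,v in k.items()})
    for n in["slab_green","slab_amber","slab_blue","slab_white","slab_rack","keeper_knob","keeper","flux_bottle"]:
        r=env.trace(c,n)
        for d in r[:2]:
            z={"slab_rack":.012,"keeper_knob":.134,"keeper":.089,"flux_bottle":.103}.get(n,.015)
            print(c,n,round(d["conf"],2),np.round(d["extent"]).tolist(),rect(c,d["mask"],z) if d["mask"].any() else None)
E
python3 a.py
```

```text
{'clock': 0.0, 'tcp_pos': [0.204, 0.5903, 0.2306], 'tcp_rot': [-1.5708, 0.0014, 1.238], 'ft_force': [-0.0181, 0.0086, 0.0824], 'gripper_width': 1.0008, 'joint_positions': [1.2356, 0.3536, 1.6341, -0.0, 1.1552, -0.0024]}
[[ 0.327 -0.    -0.945]
 [ 0.945 -0.001  0.327]
 [-0.001 -1.    -0.   ]]
top {'fx': 505.363, 'fy': 505.363, 'cx': 316.378, 'cy': 239.671, 'cam_to_world': [[-0.007, 0.989, -0.15, 0.32], [-1.0, -0.007, 0.005, -0.058], [0.004, 0.15, 0.989, 1.159], [0.0, 0.0, 0.0, 1.0]]}
top slab_green 0.82 [389.0, 179.0, 432.0, 210.0] (606.1, -286.5, 52.0, 100.1, -10.1)
top slab_green 0.44 [473.0, 207.0, 481.0, 258.0] (511.9, -431.1, 18.5, 126.1, 86.9)
top slab_amber 0.85 [400.0, 236.0, 446.0, 268.0] (468.7, -300.9, 49.5, 100.3, 14.5)
top slab_amber 0.34 [191.0, 207.0, 252.0, 238.0] (535.5, 154.3, 29.9, 140.8, 18.9)
top slab_blue 0.94 [317.0, 235.0, 363.0, 264.0] (472.8, -117.4, 52.4, 100.9, 14.9)
top slab_blue 0.21 [368.0, 302.0, 426.0, 332.0] (326.2, -242.6, 51.3, 137.9, 19.8)
top slab_white 0.91 [317.0, 172.0, 359.0, 200.0] (619.2, -113.3, 52.8, 99.7, 11.3)
top slab_rack 0.62 [185.0, 
[... 484 characters left out ...]
, 0.0, 0.0, 1.0]]}
scene slab_green 0.81 [385.0, 272.0, 424.0, 297.0] (597.3, -295.4, 63.8, 112.0, -12.4)
scene slab_green 0.44 [213.0, 233.0, 222.0, 249.0] (425.9, 300.0, 10.2, 94.5, -41.0)
scene slab_amber 0.77 [367.0, 297.0, 412.0, 318.0] (460.2, -310.1, 59.8, 98.2, 14.7)
scene slab_blue 0.59 [314.0, 276.0, 350.0, 294.0] (464.2, -126.8, 64.3, 101.2, 14.1)
scene slab_white 0.61 [340.0, 251.0, 377.0, 270.0] (610.2, -122.8, 73.6, 108.3, 11.2)
scene slab_rack 0.61 [237.0, 216.0, 310.0, 267.0] (583.5, 160.3, 228.1, 319.4, -61.4)
scene keeper_knob 0.63 [253.0, 217.0, 295.0, 235.0] (461.0, 86.3, 103.2, 112.0, 43.1)
scene keeper 0.56 [256.0, 216.0, 294.0, 230.0] (526.2, 143.7, 110.6, 120.0, 42.7)
```

Run:
```python
import cv2
a=cv2.imread("pics/top0.png")[150:350,120:500]
b=cv2.imread("pics/top0.png")[180:280,170:300]
cv2.imwrite("pics/c0.png",cv2.vconcat([cv2.resize(a,(760,400)),cv2.resize(b,(760,585))[:200*3]])[:985])
cv2.imwrite("pics/c0.png",cv2.resize(a,(760,400)));cv2.imwrite("pics/c1.png",cv2.resize(b,(780,600),interpolation=cv2.INTER_CUBIC))
```

```text
(no output)
```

View pics/c0.png

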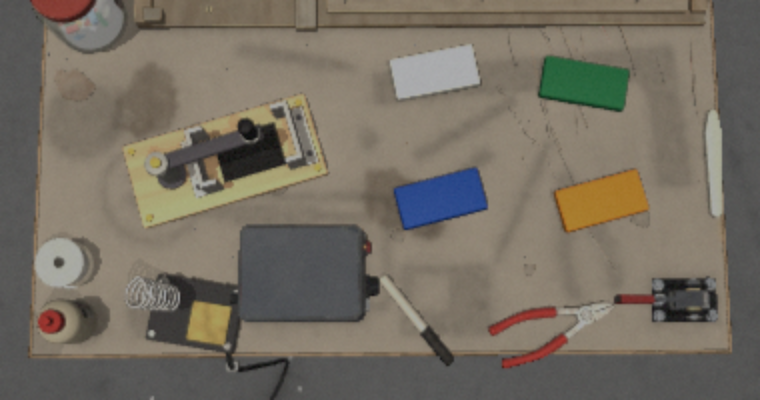

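View pics/c1.png

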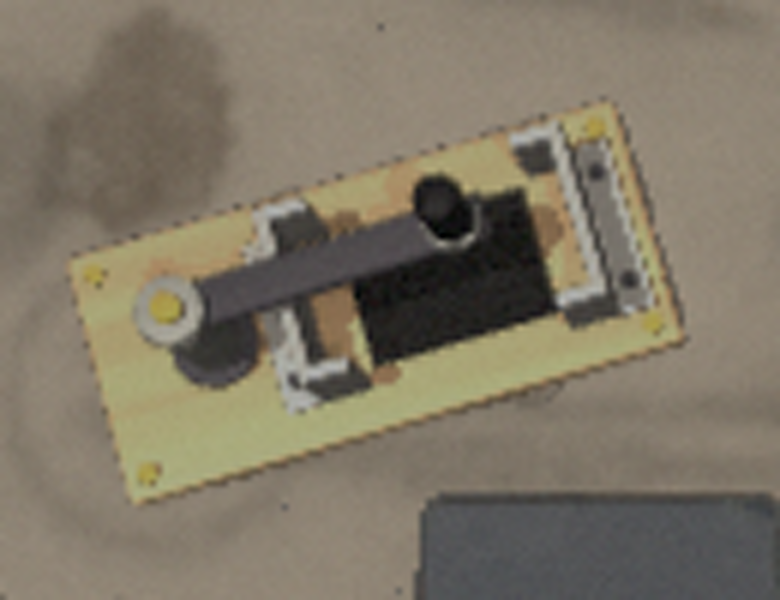

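```bash
cat >> h.py <<'E'
def plan(x,y,z,yawdeg,calls=1,p0=None,w0=None):
    "x,y,z in mm; identical rows in the tool frame"
    s=env.observe(); p=np.array(s["tcp_pos"])*1000; w=s["tcp_rot"][2]
    if p0 is not None: p=np.array(p0,float)
    if w0 is not None: w=np.radians(w0)
    n=5*calls; dw=(np.radians(yawdeg)-w+np.pi)%(2*np.pi)-np.pi; a=dw/n
    F=lambda v:np.array([[np.cos(v),-np.sin(v)],[np.sin(v),np.cos(v)]])  # cols tool x, tool z
    M=sum(F(w+i*a) for i in range(n)); d=np.linalg.solve(M,np.array([x,y])-p[:2])
    print(f"{calls} call(s): row xyz [{d[0]/1000:.4f}, {-(z-p[2])/n/1000:.4f}, {d[1]/1000:.4f}] rot [0,{-np.degrees(a):.2f},0]")
E
python3 - <<'E'
from h import *
s=env.observe();T=np.eye(4);T[:3,:3]=R.from_euler("xyz",s["tcp_rot"]).as_matrix();T[:3,3]=s["tcp_pos"]
k=env.get_calibration("wrist");print(k["fx"],k["cx"],k["cy"],np.round(np.linalg.inv(T)@np.array(k["cam_to_world"]),4).tolist())
c=np.array([[72,258],[612,100],[684,340],[133,502]])/6+[170,180]
w=pix2plane("top",c,.012)*1000;print(w.round(1),w.mean(0))
print("jar ground",pix2plane("top",[[182,165],[165,175],[160,155]],0).round(3).tolist())
print("knob",pix2plane("top",[[170+437/6,180+205/6]],.134),"pivot",pix2plane("top",[[170+166/6,180+305/6]],.1))
plan(510,100,260,16,2); plan(510,100,260,16,3)
E
```

```text
406.330333426987 317.2656278667251 244.6232989711308 [[1.0, -0.0009, -0.0004, -0.0002], [-0.0001, 0.2778, -0.9606, -0.1415], [0.001, 0.9606, 0.2778, 0.071], [0.0, 0.0, 0.0, 1.0]]
[[535.1 245.5  12. ]
 [596.   38.5  12. ]
 [501.6  10.4  12. ]
 [440.8 219.3  12. ]] [518.35895146 128.41377907  12.        ]
jar ground [[0.677, 0.253, 0.0], [0.653, 0.293, 0.0], [0.702, 0.306, 0.0]]
knob [[0.5299745  0.08826073 0.134     ]] pivot [[0.50148165 0.18842633 0.1       ]]
2 call(s): row xyz [-0.0148, -0.0029, -0.0582] rot [0,5.49,0]
3 call(s): row xyz [-0.0093, -0.0019, -0.0390] rot [0,3.66,0]
```

>>> {"op": "arm_command", "data": {"xyz": [[-0.0093,-0.0019,-0.039],[-0.0093,-0.0019,-0.039],[-0.0093,-0.0019,-0.039],[-0.0093,-0.0019,-0.039],[-0.0093,-0.0019,-0.039]], "rot": [[0,3.66,0],[0,3.66,0],[0,3.66,0],[0,3.66,0],[0,3.66,0]], "grip": [0,0,0,0,0]}}

```text
clock: 1.52
tcp_pos: [0.3586, 0.4621, 0.2409]
tcp_rot: [-1.571, -0.0, 0.917]
ft_force: [-0.0, -0.1, -0.2]
gripper_width: 1.001
```

>>> {"op": "arm_command", "data": {"xyz": [[-0.0093,-0.0019,-0.039],[-0.0093,-0.0019,-0.039],[-0.0093,-0.0019,-0.039],[-0.0093,-0.0019,-0.039],[-0.0093,-0.0019,-0.039]], "rot": [[0,3.66,0],[0,3.66,0],[0,3.66,0],[0,3.66,0],[0,3.66,0]], "grip": [0,0,0,0,0]}}

```text
clock: 2.15
tcp_pos: [0.4637, 0.2923, 0.2505]
tcp_rot: [-1.571, -0.0, 0.597]
ft_force: [-0.4, 0.7, 0.1]
gripper_width: 0.999
```

>>> {"op": "arm_command", "data": {"xyz": [[-0.0093,-0.0019,-0.039],[-0.0093,-0.0019,-0.039],[-0.0093,-0.0019,-0.039],[-0.0093,-0.0019,-0.039],[-0.0093,-0.0019,-0.039]], "rot": [[0,3.66,0],[0,3.66,0],[0,3.66,0],[0,3.66,0],[0,3.66,0]], "grip": [0,0,0,0,0]}}

```text
clock: 2.78
tcp_pos: [0.5103, 0.0981, 0.26]
tcp_rot: [-1.571, -0.0, 0.278]
ft_force: [0.6, 0.1, -0.5]
gripper_width: 1.004
```

Run:
```python
from h import *
st()
k=env.get_calibration("wrist");im=env.capture("wrist");save("w1",im);st()
for n in["slab_rack","keeper_knob","keeper"]:
    for d in env.trace("wrist",n)[:2]:print(n,round(d["conf"],2),np.round(d["extent"]).tolist())
yaw=np.radians(16.4);o=np.array([526.9,99.6])
def rk(x,y,z): return [ (o[0]+x*np.cos(yaw)-y*np.sin(yaw))/1e3,(o[1]+x*np.sin(yaw)+y*np.cos(yaw))/1e3,z/1e3]
P=[rk(-50,-80,12),rk(50,-80,12),rk(50,140,12),rk(-50,140,12),rk(0,92,89),rk(0,-13,134),rk(31,56,66),rk(-31,56,66),rk(31,-56,66),rk(-31,-56,66)]
for q in proj("wrist",P,k): cv2.circle(im,tuple(int(v) for v in q.round()),4,(255,0,255),1)
save("w1o",im)
```

```text
{'clock': 2.775, 'tcp_pos': [0.5103, 0.0981, 0.26], 'tcp_rot': [-1.5709, -0.0005, 0.2778], 'ft_force': [0.6266, 0.1295, -0.5128], 'gripper_width': 1.0037, 'joint_positions': [0.187, 0.1597, 1.8246, -0.0, 1.1568, -0.0907]}
{'clock': 2.825, 'tcp_pos': [0.5105, 0.0945, 0.2602], 'tcp_rot': [-1.5733, 0.0, 0.2742], 'ft_force': [-0.3295, -2.796, 0.2789], 'gripper_width': 0.9994, 'joint_positions': [0.1818, 0.1589, 1.8252, -0.0028, 1.1574, -0.0913]}
slab_rack 0.67 [326.0, 79.0, 357.0, 269.0]
keeper_knob 0.78 [325.0, 84.0, 359.0, 268.0]
keeper 0.63 [322.0, 83.0, 359.0, 268.0]
```

View pics/w1o.png

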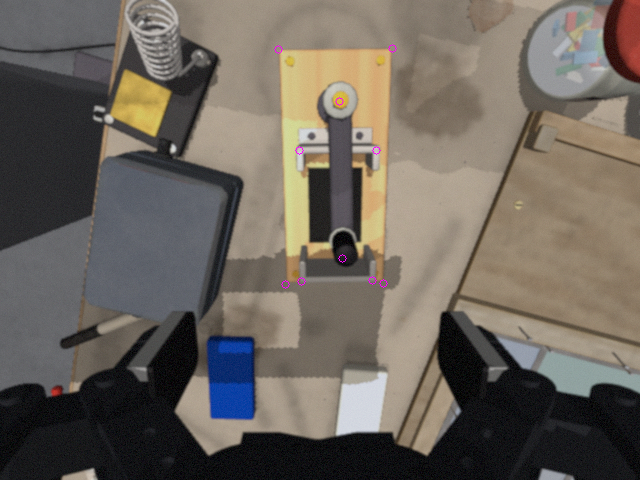

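Run:
```python
from h import *
st(); plan(531.5,88,103,17,2)
```

```text
{'clock': 2.975, 'tcp_pos': [0.5101, 0.099, 0.2599], 'tcp_rot': [-1.5705, -0.0003, 0.2787], 'ft_force': [-0.2704, 0.0082, -0.019], 'gripper_width': 1.0014, 'joint_positions': [0.1887, 0.1598, 1.8246, 0.0004, 1.1569, -0.0901]}
2 call(s): row xyz [0.0017, 0.0157, -0.0017] rot [0,-0.10,0]
```

>>> {"op": "arm_command", "data": {"xyz": [[0.0034,0.01,-0.0034],[0.0034,0.01,-0.0034],[0.0034,0.01,-0.0034],[0.0034,0.01,-0.0034],[0.0034,0.017,-0.0034]], "rot": [[0,-0.2,0],[0,-0.2,0],[0,-0.2,0],[0,-0.2,0],[0,-0.2,0]], "grip": [0,0,0,0,0]}}

```text
clock: 3.6
tcp_pos: [0.5317, 0.0878, 0.2021]
tcp_rot: [-1.571, -0.001, 0.298]
ft_force: [-0.1, -0.4, -0.1]
gripper_width: 0.997
```

>>> {"op": "arm_command", "data": {"xyz": [[0,0.02,0],[0,0.02,0],[0,0.02,0],[0,0.02,0],[0,0.02,0]], "rot": [[0,0,0],[0,0,0],[0,0,0],[0,0,0],[0,0,0]], "grip": [0,0,0,0,0]}}

```text
clock: 4.22
tcp_pos: [0.531, 0.0877, 0.1013]
tcp_rot: [-1.571, 0.0, 0.297]
ft_force: [0.3, -0.0, -0.1]
gripper_width: 1.003
```

>>> {"op": "arm_command", "data": {"xyz": [[0,0,0],[0,0,0],[0,0,0],[0,0,0],[0,0,0]], "rot": [[0,0,0],[0,0,0],[0,0,0],[0,0,0],[0,0,0]], "grip": [0.5,0.7,0.7,0.7,0.7], "grip_force": 20}}

```text
clock: 4.85
tcp_pos: [0.5313, 0.0879, 0.1032]
tcp_rot: [-1.571, -0.001, 0.297]
ft_force: [-0.1, -0.1, 0.8]
gripper_width: 0.303
```

Run:
```python
from h import *
st(); save("w2",env.capture("wrist"))
```

```text
{'clock': 4.85, 'tcp_pos': [0.5313, 0.0879, 0.1032], 'tcp_rot': [-1.5709, -0.0007, 0.2973], 'ft_force': [-0.0906, -0.0848, 0.8259], 'gripper_width': 0.3033, 'joint_positions': [0.1612, 0.3814, 1.926, -0.0, 0.8335, -0.1362]}
```

View pics/w2.png

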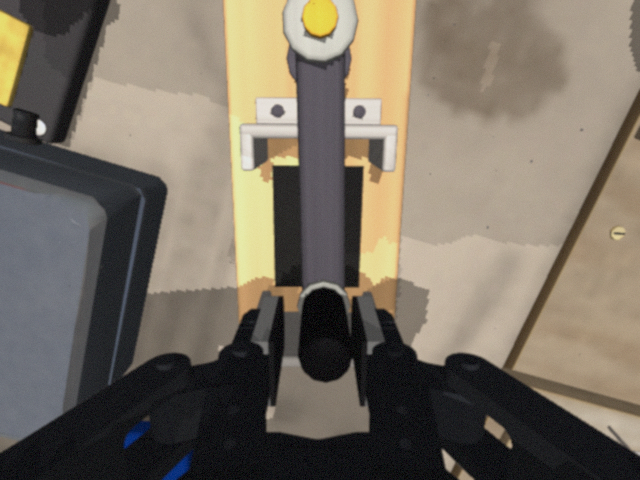

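>>> {"op": "arm_command", "data": {"xyz": [[0,0,0],[0,0,0],[0,0,0],[0.0081,0,0.0003],[0.0081,0,0.0003]], "rot": [[0,0,0],[0,0,0],[0,0,0],[0,-4.45,0],[0,-4.45,0]], "grip": [1,1,1,1,1], "grip_force": 20}}

```text
clock: 5.52
tcp_pos: [0.5466, 0.0938, 0.1031]
tcp_rot: [-1.571, -0.0, 0.455]
ft_force: [-0.8, 0.2, 5.2]
gripper_width: 0.207
```

>>> {"op": "arm_command", "data": {"xyz": [[0.0162,0,0.0012],[0.0162,0,0.0012],[0.0162,0,0.0012],[0.0162,0,0.0012],[0.0162,0,0.0012]], "rot": [[0,-8.9,0],[0,-8.9,0],[0,-8.9,0],[0,-8.9,0],[0,-8.9,0]], "grip": [1,1,1,1,1]}}

```text
clock: 6.15
tcp_pos: [0.6001, 0.1529, 0.103]
tcp_rot: [-1.572, -0.0, 1.234]
ft_force: [-1.4, -0.6, 5.4]
gripper_width: 0.202
```

>>> {"op": "arm_command", "data": {"xyz": [[0.0162,0,0.0012],[0.0162,0,0.0012],[0.0081,0,0.0003],[0.0081,0,0.0003],[0,0,0]], "rot": [[0,-8.9,0],[0,-8.9,0],[0,-4.45,0],[0,-4.45,0],[0,0,0]], "grip": [1,1,1,1,1]}}

```text
clock: 6.78
tcp_pos: [0.6054, 0.2013, 0.1031]
tcp_rot: [-1.573, -0.0, 1.696]
ft_force: [3.6, 0.6, 2.4]
gripper_width: 0.199
```

>>> {"op": "arm_command", "data": {"xyz": [[0.0081,0,0.0003],[0.0081,0,0.0003],[0.0018,0,0],[0.0018,0,0],[0,0,0]], "rot": [[0,-4.45,0],[0,-4.45,0],[0,-1,0],[0,-1,0],[0,0,0]], "grip": [1,1,1,1,1]}}

```text
clock: 7.4
tcp_pos: [0.6018, 0.2183, 0.1031]
tcp_rot: [-1.572, 0.002, 1.883]
ft_force: [7.0, -7.3, 3.1]
gripper_width: 0.205
```

>>> {"op": "arm_command", "data": {"xyz": [[0,0,0],[0,0,0],[0,-0.02,0],[0,-0.04,0],[0,-0.04,0]], "rot": [[0,0,0],[0,0,0],[0,0,0],[0,0,0],[0,0,0]], "grip": [0.3,0.3,0.3,0.3,0.3]}}

```text
clock: 8.02
tcp_pos: [0.6002, 0.2201, 0.205]
tcp_rot: [-1.571, -0.0, 1.885]
ft_force: [0.7, -0.6, 0.4]
gripper_width: 0.697
```

Run:
```python
from h import *
st(); plan(606,-286,200,-10,4)
save("t1",env.capture("top"))
for n in["slab_green","slab_amber","slab_blue","slab_white"]:
    d=env.trace("top",n)[0];print(n,round(d["conf"],2),rect("top",d["mask"],.015))
```

```text
{'clock': 8.025, 'tcp_pos': [0.6002, 0.2201, 0.205], 'tcp_rot': [-1.5708, -0.0001, 1.8853], 'ft_force': [0.7387, -0.5752, 0.4183], 'gripper_width': 0.6975, 'joint_positions': [0.349, 0.3994, 1.6262, 0.0001, 1.116, -1.5363]}
4 call(s): row xyz [-0.0237, 0.0002, -0.0190] rot [0,5.90,0]
slab_green 0.55 (606.2, -285.2, 52.6, 102.3, -10.8)
slab_amber 0.86 (469.1, -300.8, 51.5, 100.3, 14.2)
slab_blue 0.6 (472.2, -118.1, 49.1, 98.6, 16.0)
slab_white 0.77 (619.9, -112.0, 51.9, 102.1, 11.3)
```

```bash
cat >> h.py <<'E'
def planw(x,y,z,yawdeg,calls=1):
    "straight line, rows differ"
    s=env.observe(); p=np.array(s["tcp_pos"])*1000; w=s["tcp_rot"][2]
    n=5*calls; a=((np.radians(yawdeg)-w+np.pi)%(2*np.pi)-np.pi)/n; d=(np.array([x,y,z])-p)/n/1000
    rows=[[round(d[0]*np.cos(v)+d[1]*np.sin(v),4),round(-d[2],4),round(-d[0]*np.sin(v)+d[1]*np.cos(v),4)] for v in w+a*np.arange(n)]
    for i in range(calls): print(rows[5*i:5*i+5])
    print("rot y",round(-np.degrees(a),2))
E
python3 -c "
from h import *
planw(606,-285,200,-10.5,3)"
```

```text
[[np.float64(-0.0321), np.float64(0.0002), np.float64(0.01)], [np.float64(-0.0332), np.float64(0.0002), np.float64(0.0055)], [np.float64(-0.0337), np.float64(0.0002), np.float64(0.0009)], [np.float64(-0.0335), np.float64(0.0002), np.float64(-0.0037)], [np.float64(-0.0326), np.float64(0.0002), np.float64(-0.0083)]]
[[np.float64(-0.0312), np.float64(0.0002), np.float64(-0.0127)], [np.float64(-0.0291), np.float64(0.0002), np.float64(-0.0169)], [np.float64(-0.0266), np.float64(0.0002), np.float64(-0.0207)], [np.float64(-0.0235), np.float64(0.0002), np.float64(-0.0242)], [np.float64(-0.0199), np.float64(0.0002), np.float64(-0.0272)]]
[[np.float64(-0.016), np.float64(0.0002), np.float64(-0.0296)], [np.float64(-0.0118), np.float64(0.0002), np.float64(-0.0315)], [np.float64(-0.0073), np.float64(0.0002), np.float64(-0.0329)], [np.float64(-0.0027), np.float64(0.0002), np.float64(-0.0336)], [np.float64(0.0019), np.float64(0.0002), np.float64(-0.0336)]]
rot y 7.9
```

>>> {"op": "arm_command", "data": {"xyz": [[-0.0321,0,0.01],[-0.0332,0,0.0055],[-0.0337,0,0.0009],[-0.0335,0,-0.0037],[-0.0326,0,-0.0083]], "rot": [[0,7.9,0],[0,7.9,0],[0,7.9,0],[0,7.9,0],[0,7.9,0]], "grip": [0.3,0.3,0.3,0,0]}}

```text
clock: 8.9
tcp_pos: [0.6015, 0.0506, 0.2015]
tcp_rot: [-1.568, 0.001, 1.192]
ft_force: [0.1, -0.2, 1.0]
gripper_width: 1.0
```

>>> {"op": "arm_command", "data": {"xyz": [[-0.0312,0,-0.0127],[-0.0291,0,-0.0169],[-0.0266,0,-0.0207],[-0.0235,0,-0.0242],[-0.0199,0,-0.0272]], "rot": [[0,7.9,0],[0,7.9,0],[0,7.9,0],[0,7.9,0],[0,7.9,0]], "grip": [0,0,0,0,0]}}

```text
clock: 9.52
tcp_pos: [0.6036, -0.1177, 0.2015]
tcp_rot: [-1.569, 0.002, 0.502]
ft_force: [0.2, 0.6, -0.8]
gripper_width: 1.0
```

>>> {"op": "arm_command", "data": {"xyz": [[-0.016,0,-0.0296],[-0.0118,0,-0.0315],[-0.0073,0,-0.0329],[-0.0027,0,-0.0336],[0.0019,0,-0.0336]], "rot": [[0,7.9,0],[0,7.9,0],[0,7.9,0],[0,7.9,0],[0,7.9,0]], "grip": [0,0,0,0,0]}}

```text
clock: 10.15
tcp_pos: [0.6056, -0.2858, 0.2013]
tcp_rot: [-1.57, 0.003, -0.187]
ft_force: [0.9, 0.7, -0.6]
gripper_width: 0.996
```

>>> {"op": "arm_command", "data": {"xyz": [[0,0,0],[0,0,0],[0,0,0],[0,0,0],[0,0,0]], "rot": [[0,0,0],[0,0,0],[0,0,0],[0,0,0],[0,0,0]], "grip": [0,0,0,0,0]}}

```text
clock: 10.78
tcp_pos: [0.6067, -0.2846, 0.2029]
tcp_rot: [-1.571, -0.0, -0.182]
ft_force: [0.3, -0.6, -0.2]
gripper_width: 1.0
```

```bash
cat >> h.py <<'E'
def look(name,tag,z=.015):
    "wrist view of a slab: its pose in mm/deg from the top-face rectangle"
    im=env.capture("wrist");save(tag,im);r=env.trace("wrist",name)
    d=r[0];m=d["mask"];q=rect("wrist",m,z);print(name,round(d["conf"],2),np.round(d["extent"]).tolist(),q)
    return q
E
python3 - <<'E'
from h import *
st(); k=env.get_calibration("wrist"); q=look("slab_green","w3")
print(proj("wrist",np.array(env.observe()["tcp_pos"])*[1,1,0]+[0,0,.015],k))
E
```

```text
{'clock': 10.775, 'tcp_pos': [0.6067, -0.2846, 0.2029], 'tcp_rot': [-1.5708, -0.0001, -0.1818], 'ft_force': [0.3402, -0.5837, -0.1579], 'gripper_width': 1.0005, 'joint_positions': [-0.441, 0.4477, 1.5561, 0.0, 1.1377, -0.2591]}
slab_green 0.68 [290.0, 158.0, 350.0, 275.0] (607.4, -288.0, 49.7, 98.4, -10.7)
[[317.66890924 216.18910918]]
```

View pics/w3.png

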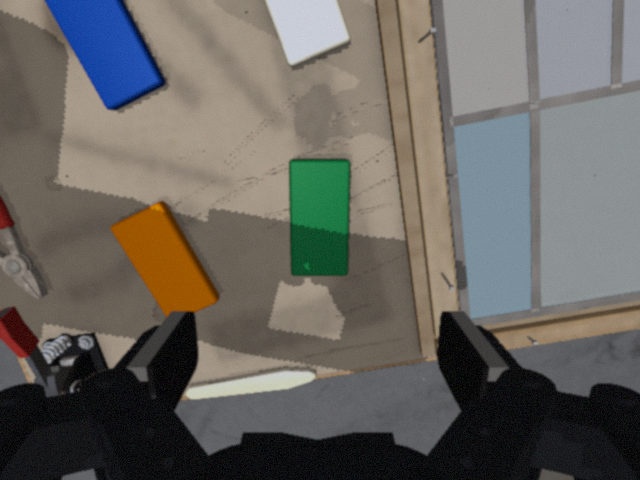

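Run:
```python
from h import *
for i in range(2):
    s=env.observe();k=env.get_calibration("wrist");print(np.round(s["tcp_pos"],4),np.round(np.array(k["cam_to_world"])[:3,3],4),s["clock"])
    print(pix2plane("wrist",[[320,216.5]],.015,k)*1000)
    if i==0: q=look("slab_green","w4"); m=env.trace("wrist","slab_green")[0]["mask"];ys,xs=np.nonzero(m);print(xs.mean(),ys.mean(),m.sum(),xs.min(),xs.max(),ys.min(),ys.max())
```

```text
[ 0.6066 -0.2849  0.2029] [ 0.6187 -0.2156  0.3444] 10.875
[[ 608.40172566 -285.73994354   15.        ]]
slab_green 0.75 [288.0, 159.0, 350.0, 277.0] (607.5, -287.4, 50.9, 99.9, -10.7)
319.3515296098793 215.50070165590793 7126 288 350 157 275
[ 0.6066 -0.2851  0.2028] [ 0.6187 -0.2158  0.3444] 11.025
[[ 608.33060975 -285.9452486    15.        ]]
```

```bash
cat >> h.py <<'E'
def slab(name,tag=None,z=.015,cam="wrist",n=1):
    "pose of a slab's top face: network mask refined by colour"
    for i in range(n):
        k=env.get_calibration(cam);p=np.array(env.observe()["tcp_pos"])*1000
        im=env.capture(cam);r=env.trace(cam,name)
        if tag:save(tag,im)
        if not r: print(name,"none");continue
        m=r[0]["mask"].astype(np.uint8);K=np.ones((5,5))
        core=cv2.erode(m,K)>0; ring=(cv2.dilate(m,np.ones((17,17)))>0)
        lab=cv2.cvtColor(im,cv2.COLOR_RGB2LAB).astype(float)
        if name!="slab_white": lab=lab[:,:,1:]
        bg=np.median(lab[ring&~(cv2.dilate(m,K)>0)],0);fg=np.median(lab[core],0)
        t=((lab-bg)@(fg-bg))/((fg-bg)@(fg-bg))
        g=((t>.5)&ring).astype(np.uint8);g=cv2.morphologyEx(g,cv2.MORPH_OPEN,K)
        c=max(cv2.findContours(g,0,1)[0],key=cv2.contourArea)[:,0]
        w=(pix2plane(cam,c,z,k)[:,:2]*1000).astype(np.float32)
        (cx,cy),(a,b),th=cv2.minAreaRect(w)
        if a>b:a,b,th=b,a,th-90
        th=(th+90)%180-90
        print(name,round(r[0]["conf"],2),"net",rect(cam,r[0]["mask"],z),"colour",np.round([cx,cy,a,b,th],1).tolist(),"tcp",p.round(1).tolist())
E
python3 -c "
from h import *
slab('slab_green',n=2)"
```

```text
slab_green 0.7 net (607.0, -287.8, 50.2, 98.9, -10.4) colour [607.3, -287.7, 48.0, 97.3, -10.6] tcp [606.6, -285.1, 202.8]
slab_green 0.58 net (607.2, -288.3, 50.5, 100.2, -10.0) colour [607.3, -287.8, 48.2, 97.2, -10.4] tcp [606.5, -285.1, 202.8]
```

Run:
```python
from h import *
k=env.get_calibration("wrist");im=env.capture("wrist");save("w5",im)
print("rows",[(r,im[r,318].tolist()) for r in list(range(153,166,1))+list(range(270,283))])
print("cols",[(c,im[216,c].tolist()) for c in list(range(285,295))+list(range(345,355))])
print(proj("wrist",np.array(env.observe()["tcp_pos"])*[1,1,0]+[0,0,.015],k))
```

```text
rows [(153, [125, 117, 104]), (154, [121, 108, 98]), (155, [124, 117, 104]), (156, [128, 117, 103]), (157, [113, 108, 95]), (158, [77, 82, 66]), (159, [35, 78, 47]), (160, [18, 92, 48]), (161, [23, 113, 60]), (162, [31, 121, 68]), (163, [39, 133, 76]), (164, [36, 131, 77]), (165, [42, 133, 79]), (270, [17, 79, 43]), (271, [14, 73, 39]), (272, [21, 79, 44]), (273, [22, 78, 45]), (274, [29, 71, 44]), (275, [65, 78, 62]), (276, [97, 93, 82]), (277, [110, 99, 92]), (278, [109, 100, 89]), (279, [105, 98, 89]), (280, [107, 101, 87]), (281, [110, 100, 90]), (282, [108, 102, 90])]
cols [(285, [160, 149, 132]), (286, [157, 144, 131]), (287, [154, 141, 128]), (288, [147, 136, 119]), (289, [129, 128, 110]), (290, [76, 100, 72]), (291, [35, 105, 57]), (292, [24, 117, 64]), (293, [30, 124, 69]), (294, [39, 130, 78]), (345, [27, 122, 68]), (346, [26, 117, 63]), (347, [20, 100, 54]), (348, [41, 87, 52]), (349, [88, 93, 76]), (350, [125, 118, 104]), (351, [147, 135, 125]), (352, [145, 132, 119]), (353, [145, 133, 121]), (354, [144, 131, 117])]
[[317.70778013 215.90935403]]
```

>>> {"op": "arm_command", "data": {"xyz": [[0.0012,0.03,-0.0024],[0,0.03,0],[0,0.03,0],[0,0.03,0],[0,0.03,0]], "rot": [[0,0,0],[0,0,0],[0,0,0],[0,0,0],[0,0,0]], "grip": [0,0,0,0,0]}}

```text
clock: 11.9
tcp_pos: [0.6073, -0.2878, 0.0519]
tcp_rot: [-1.571, -0.0, -0.183]
ft_force: [0.0, 0.1, 0.1]
gripper_width: 1.001
```

>>> {"op": "arm_command", "data": {"xyz": [[0,0.025,0],[0,0.015,0],[0,0.008,0],[0,0.004,0],[0,0,0]], "rot": [[0,0,0],[0,0,0],[0,0,0],[0,0,0],[0,0,0]], "grip": [0,0,0,0,0]}}

```text
clock: 12.52
tcp_pos: [0.6076, -0.2879, 0.0012]
tcp_rot: [-1.571, -0.001, -0.183]
ft_force: [-0.5, 0.5, 0.3]
gripper_width: 1.005
```

>>> {"op": "arm_command", "data": {"xyz": [[0,0,0],[0,0,0],[0,0,0],[0,0,0],[0,0,0]], "rot": [[0,0,0],[0,0,0],[0,0,0],[0,0,0],[0,0,0]], "grip": [0.3,0.6,0.6,0.6,0.6], "grip_force": 40}}

```text
clock: 13.15
tcp_pos: [0.6078, -0.2879, 0.0016]
tcp_rot: [-1.571, -0.001, -0.183]
ft_force: [-0.1, 0.1, 5.3]
gripper_width: 0.575
```

Run:
```python
from h import *
st();save("w6",env.capture("wrist"))
```

```text
{'clock': 13.15, 'tcp_pos': [0.6078, -0.2879, 0.0016], 'tcp_rot': [-1.5711, -0.0011, -0.1827], 'ft_force': [-0.1306, 0.0593, 5.2913], 'gripper_width': 0.5751, 'joint_positions': [-0.4447, 0.6884, 1.6599, 0.0, 0.7922, -0.262]}
```

View pics/w6.png

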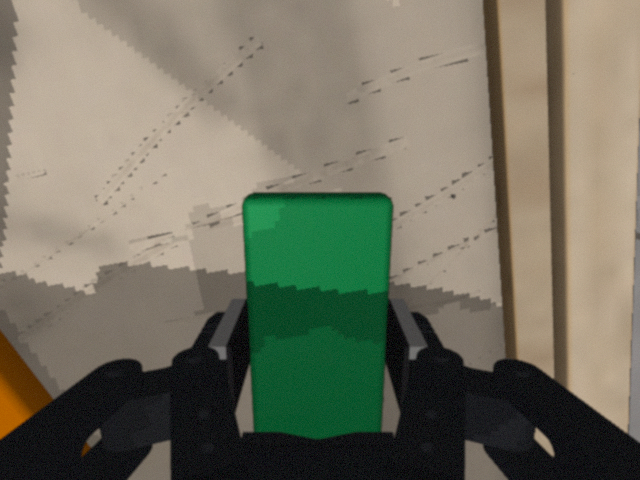

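```bash
cat >> h.py <<'E'
HE=np.array([[1.0,-0.0009,-0.0004,-0.0002],[-0.0001,0.2778,-0.9606,-0.1415],[0.001,0.9606,0.2778,0.071],[0,0,0,1]])
def wk(p,rot):
    T=np.eye(4);T[:3,:3]=R.from_euler("xyz",rot).as_matrix();T[:3,3]=p
    k=dict(env.get_calibration("wrist"));k["cam_to_world"]=T@HE;return k
E
python3 - <<'E'
from h import *
k=wk([.5313,.0879,.1032],[-1.5709,-.0007,.2973])
im=cv2.imread("pics/w2.png")
z=im[80:200,215:425];cv2.imwrite("pics/w2c.png",cv2.resize(z,(735,420),interpolation=cv2.INTER_CUBIC))
w=pix2plane("wrist",[[241,126],[396,126],[248,170],[390,170]],.066,k)*1000;print(w.round(1).tolist())
planw(526.9,99.6,200,16.4,3)
E
```

```text
[[479.5, 146.7, 66.0], [542.0, 165.9, 66.0], [486.8, 129.8, 66.0], [545.9, 147.9, 66.0]]
[[np.float64(-0.01), np.float64(-0.0132), np.float64(0.0244)], [np.float64(-0.0092), np.float64(-0.0132), np.float64(0.0247)], [np.float64(-0.0084), np.float64(-0.0132), np.float64(0.025)], [np.float64(-0.0077), np.float64(-0.0132), np.float64(0.0253)], [np.float64(-0.0069), np.float64(-0.0132), np.float64(0.0255)]]
[[np.float64(-0.0061), np.float64(-0.0132), np.float64(0.0257)], [np.float64(-0.0053), np.float64(-0.0132), np.float64(0.0259)], [np.float64(-0.0045), np.float64(-0.0132), np.float64(0.026)], [np.float64(-0.0036), np.float64(-0.0132), np.float64(0.0261)], [np.float64(-0.0028), np.float64(-0.0132), np.float64(0.0262)]]
[[np.float64(-0.002), np.float64(-0.0132), np.float64(0.0263)], [np.float64(-0.0012), np.float64(-0.0132), np.float64(0.0264)], [np.float64(-0.0004), np.float64(-0.0132), np.float64(0.0264)], [np.float64(0.0005), np.float64(-0.0132), np.float64(0.0264)], [np.float64(0.0013), np.float64(-0.0132), np.float64(0.0264)]]
rot y -1.79
```

View pics/w2c.png

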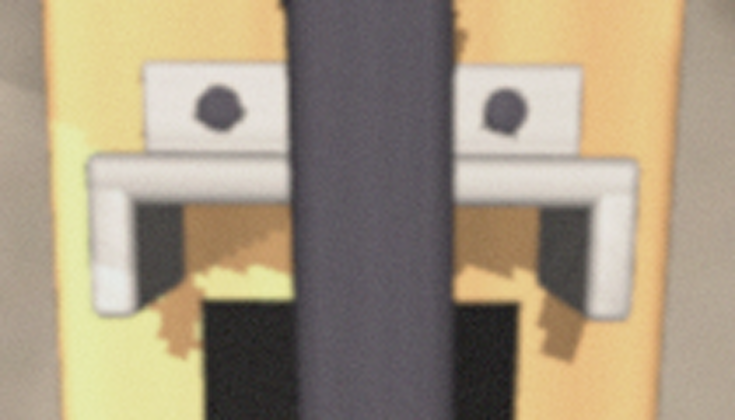

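Run:
```python
from h import *
k=wk([.5313,.0879,.1032],[-1.5709,-.0007,.2973])
w=pix2plane("wrist",[[318.6,125.1],[318.6,138],[318.4,170.3],[240.7,125.1],[397,125.1]],.066,k)*1000
c=pix2plane("wrist",[[215+50/3.5,80+100/3.5],[215+680/3.5,80+100/3.5]],.012,k)*1000
for yw in(16.4,):
  a=np.radians(yw);e=np.array([[np.cos(a),np.sin(a)],[-np.sin(a),np.cos(a)]])
  print(((w[:,:2]-[526.9,99.6])@e.T).round(1).tolist(),((c[:,:2]-[526.9,99.6])@e.T).round(1).tolist())
  d=w[4]-w[3];print(np.degrees(np.arctan2(d[1],d[0])))
```

```text
[[0.5, 59.3], [0.6, 54.1], [0.7, 40.5], [-32.3, 59.0], [33.6, 59.7]] [[-47.9, 67.6], [49.9, 68.8]]
17.09153627865334
```

>>> {"op": "arm_command", "data": {"xyz": [[0,-0.002,0],[0,-0.01,0],[0,-0.02,0],[0,-0.03,0],[0,-0.03,0]], "rot": [[0,0,0],[0,0,0],[0,0,0],[0,0,0],[0,0,0]], "grip": [0.8,0.8,0.8,0.8,0.8], "grip_force": 50}}

```text
clock: 13.82
tcp_pos: [0.6074, -0.2878, 0.095]
tcp_rot: [-1.571, -0.001, -0.183]
ft_force: [0.8, -1.0, -2.5]
gripper_width: 0.569
```

```bash
python3 -c "
from h import *
np.set_printoptions(legacy='1.25')
planw(527.4,100.1,125,16.6,3)"
```

```text
[[-0.0099, -0.002, 0.0245], [-0.0092, -0.002, 0.0248], [-0.0084, -0.002, 0.025], [-0.0076, -0.002, 0.0253], [-0.0068, -0.002, 0.0255]]
[[-0.006, -0.002, 0.0257], [-0.0052, -0.002, 0.0259], [-0.0044, -0.002, 0.026], [-0.0035, -0.002, 0.0262], [-0.0027, -0.002, 0.0263]]
[[-0.0019, -0.002, 0.0263], [-0.001, -0.002, 0.0264], [-0.0002, -0.002, 0.0264], [0.0006, -0.002, 0.0264], [0.0014, -0.002, 0.0264]]
rot y -1.8
```

>>> {"op": "arm_command", "data": {"xyz": [[-0.0099,-0.002,0.0245],[-0.0092,-0.002,0.0248],[-0.0084,-0.002,0.025],[-0.0076,-0.002,0.0253],[-0.0068,-0.002,0.0255]], "rot": [[0,-1.8,0],[0,-1.8,0],[0,-1.8,0],[0,-1.8,0],[0,-1.8,0]], "grip": [0.8,0.8,0.8,0.8,0.8]}}

```text
clock: 14.45
tcp_pos: [0.5799, -0.1562, 0.1025]
tcp_rot: [-1.571, 0.001, -0.023]
ft_force: [0.8, 0.5, -1.7]
gripper_width: 0.567
```

>>> {"op": "arm_command", "data": {"xyz": [[-0.006,-0.002,0.0257],[-0.0052,-0.002,0.0259],[-0.0044,-0.002,0.026],[-0.0035,-0.002,0.0262],[-0.0027,-0.002,0.0263]], "rot": [[0,-1.8,0],[0,-1.8,0],[0,-1.8,0],[0,-1.8,0],[0,-1.8,0]], "grip": [0.8,0.8,0.8,0.8,0.8]}}

```text
clock: 15.08
tcp_pos: [0.553, -0.0271, 0.1126]
tcp_rot: [-1.571, 0.001, 0.134]
ft_force: [0.1, 0.3, -3.2]
gripper_width: 0.572
```

>>> {"op": "arm_command", "data": {"xyz": [[-0.0019,-0.002,0.0263],[-0.001,-0.002,0.0264],[-0.0002,-0.002,0.0264],[0.0006,-0.002,0.0264],[0.0014,-0.002,0.0264]], "rot": [[0,-1.8,0],[0,-1.8,0],[0,-1.8,0],[0,-1.8,0],[0,-1.8,0]], "grip": [0.8,0.8,0.8,0.8,0.8]}}

```text
clock: 15.7
tcp_pos: [0.5262, 0.102, 0.1226]
tcp_rot: [-1.571, 0.001, 0.291]
ft_force: [0.2, 0.1, -3.1]
gripper_width: 0.569
```

>>> {"op": "arm_command", "data": {"xyz": [[0,0,0],[0,0,0],[0,0,0],[0,0,0],[0,0,0]], "rot": [[0,0,0],[0,0,0],[0,0,0],[0,0,0],[0,0,0]], "grip": [0.8,0.8,0.8,0.8,0.8]}}

```text
clock: 16.32
tcp_pos: [0.5274, 0.0999, 0.1227]
tcp_rot: [-1.571, 0.0, 0.288]
ft_force: [0.5, 0.4, -3.4]
gripper_width: 0.567
```

Run:
```python
from h import *
st();save("w7",env.capture("wrist"))
```

```text
{'clock': 16.325, 'tcp_pos': [0.5274, 0.0999, 0.1227], 'tcp_rot': [-1.5708, 0.0001, 0.2878], 'ft_force': [0.4951, 0.3792, -3.3659], 'gripper_width': 0.567, 'joint_positions': [0.1844, 0.3508, 1.9167, -0.0, 0.8741, -0.1034]}
```

View pics/w7.png

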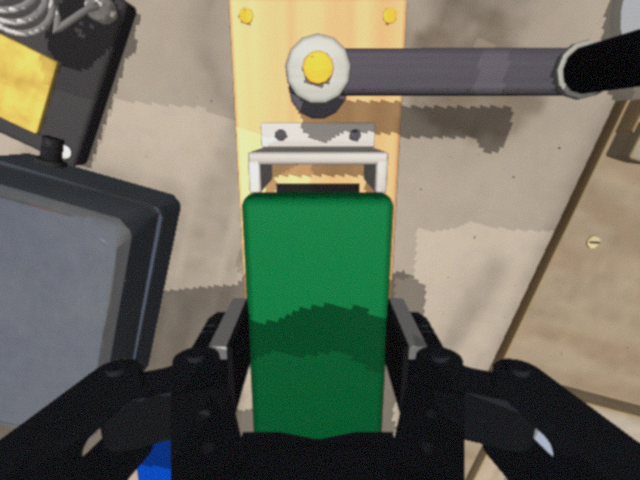

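Run:
```python
from h import *
k=env.get_calibration("wrist");s=env.observe();a=s["tcp_rot"][2];e=np.array([[np.cos(a),np.sin(a)],[-np.sin(a),np.cos(a)]])
im=cv2.cvtColor(cv2.imread("pics/w7.png"),cv2.COLOR_BGR2GRAY).astype(int)
print("col270",[(r,im[r,270:285].mean().round()) for r in range(145,172)]);print("col365",[(r,im[r,350:365].mean().round()) for r in range(145,172)])
print("slab",[(r,im[r,300:335].mean().round()) for r in range(186,202)])
f=lambda uv,z:((pix2plane("wrist",uv,z,k)[:,:2]*1000-np.array(s["tcp_pos"])[:2]*1000)@e.T).round(1).tolist()
print("guide",f([[318,151],[318,163],[249,157],[387,157]],.066),"slab end",f([[318,193],[318,196],[244,203],[392,203]],.1365),f([[318,193]],.130))
```

```text
col270 [(145, np.float64(198.0)), (146, np.float64(160.0)), (147, np.float64(119.0)), (148, np.float64(99.0)), (149, np.float64(95.0)), (150, np.float64(97.0)), (151, np.float64(116.0)), (152, np.float64(156.0)), (153, np.float64(188.0)), (154, np.float64(209.0)), (155, np.float64(219.0)), (156, np.float64(219.0)), (157, np.float64(218.0)), (158, np.float64(213.0)), (159, np.float64(207.0)), (160, np.float64(201.0)), (161, np.float64(192.0)), (162, np.float64(173.0)), (163, np.float64(150.0)), (164, np.float64(129.0)), (165, np.float64(122.0)), (166, np.float64(123.0)), (167, np.float64(123.0)), (168, np.float64(124.0)), (169, np.float64(123.0)), (170, np.float64(123.0)), (171, np.float64(124.0))]
col365 [(145, np.float64(197.0)), (146, np.float64(157.0)), (147, np.float64(117.0)), (148, np.float64(99.0)), (149, np.float64(96.0)), (150, np.float64(98.0)), (151, np.float64(119.0)), (152, np.float64(158.0)), (153, np.float64(192.0)), (154, np.float64(214.0)), (155, np.float64(222.0)), (156, np.float64(222.0)), (157, np.float64(221.0)), (158, np.float64(217.0)), (159, np.float64(212.0))
[... 165 characters left out ...]
p.float64(127.0)), (167, np.float64(127.0)), (168, np.float64(127.0)), (169, np.float64(127.0)), (170, np.float64(128.0)), (171, np.float64(127.0))]
slab [(186, np.float64(37.0)), (187, np.float64(36.0)), (188, np.float64(36.0)), (189, np.float64(37.0)), (190, np.float64(38.0)), (191, np.float64(38.0)), (192, np.float64(39.0)), (193, np.float64(37.0)), (194, np.float64(39.0)), (195, np.float64(43.0)), (196, np.float64(46.0)), (197, np.float64(51.0)), (198, np.float64(58.0)), (199, np.float64(66.0)), (200, np.float64(72.0)), (201, np.float64(75.0))]
guide [[-0.1, 59.7], [-0.1, 54.1], [-33.1, 56.9], [32.9, 57.0]] slab end [[-0.3, 50.6], [-0.3, 49.7], [-23.8, 47.4], [23.2, 47.5]] [[-0.3, 49.6]]
```

>>> {"op": "arm_command", "data": {"xyz": [[0,0.025,0.0007],[0,0.025,0],[0,0.02,0],[0,0.02,0],[0,0.01,0]], "rot": [[0,0,0],[0,0,0],[0,0,0],[0,0,0],[0,0,0]], "grip": [0.8,0.8,0.8,0.8,0.8]}}

```text
clock: 17.0
tcp_pos: [0.5267, 0.1007, 0.0218]
tcp_rot: [-1.571, 0.001, 0.288]
ft_force: [-0.7, 0.3, -2.9]
gripper_width: 0.572
```

>>> {"op": "arm_command", "data": {"xyz": [[0,0.004,0],[0,0.003,0],[0,0.001,0],[0,0,0],[0,0,0]], "rot": [[0,0,0],[0,0,0],[0,0,0],[0,0,0],[0,0,0]], "grip": [0.8,0.8,0.8,0.8,0.8]}}

```text
clock: 17.62
tcp_pos: [0.5274, 0.101, 0.0151]
tcp_rot: [-1.571, -0.001, 0.289]
ft_force: [0.7, 0.5, -2.5]
gripper_width: 0.572
```

>>> {"op": "arm_command", "data": {"xyz": [[0,0.001,0],[0,0.001,0],[0,0,0],[0,0,0],[0,0,0]], "rot": [[0,0,0],[0,0,0],[0,0,0],[0,0,0],[0,0,0]], "grip": [0.8,0.8,0.8,0.8,0.8]}}

```text
clock: 18.25
tcp_pos: [0.5273, 0.101, 0.0136]
tcp_rot: [-1.571, -0.0, 0.289]
ft_force: [-3.7, -0.6, 9.4]
gripper_width: 0.57
```

>>> {"op": "arm_command", "data": {"xyz": [[0,0,0],[0,0,0],[0,0,0],[0,-0.02,0],[0,-0.04,0]], "rot": [[0,0,0],[0,0,0],[0,0,0],[0,0,0],[0,0,0]], "grip": [0.2,0.2,0.2,0.2,0.2]}}

```text
clock: 18.88
tcp_pos: [0.5259, 0.1007, 0.072]
tcp_rot: [-1.57, 0.004, 0.289]
ft_force: [-0.6, -0.4, -0.3]
gripper_width: 0.8
```

>>> {"op": "arm_command", "data": {"xyz": [[0,0,0],[0,0,0],[0,0.02,0],[0,0.015,0],[0,0.006,0]], "rot": [[0,0,0],[0,0,0],[0,0,0],[0,0,0],[0,0,0]], "grip": [1,1,1,1,1]}}

```text
clock: 19.5
tcp_pos: [0.526, 0.1007, 0.03]
tcp_rot: [-1.571, 0.003, 0.289]
ft_force: [-1.1, -0.2, 0.4]
gripper_width: 0.002
```

>>> {"op": "arm_command", "data": {"xyz": [[0,0.002,0],[0,0.001,0],[0,0.001,0],[0,0,0],[0,0,0]], "rot": [[0,0,0],[0,0,0],[0,0,0],[0,0,0],[0,0,0]], "grip": [1,1,1,1,1]}}

```text
clock: 20.12
tcp_pos: [0.5273, 0.101, 0.028]
tcp_rot: [-1.571, -0.0, 0.289]
ft_force: [0.6, -0.1, -0.5]
gripper_width: -0.001
```

>>> {"op": "arm_command", "data": {"xyz": [[0,0.001,0],[0,0.0005,0],[0,0,0],[0,0,0],[0,0,0]], "rot": [[0,0,0],[0,0,0],[0,0,0],[0,0,0],[0,0,0]], "grip": [1,1,1,1,1]}}

```text
clock: 20.75
tcp_pos: [0.5274, 0.101, 0.027]
tcp_rot: [-1.571, -0.0, 0.289]
ft_force: [-3.1, -0.3, 10.4]
gripper_width: -0.001
```

>>> {"op": "arm_command", "data": {"xyz": [[0,-0.0002,0],[0,0,0],[0,0,0],[0,0,0],[0,0,0]], "rot": [[0,0,0],[0,0,0],[0,0,0],[0,0,0],[0,0,0]], "grip": [1,1,1,1,1]}}

```text
clock: 21.38
tcp_pos: [0.5274, 0.101, 0.0271]
tcp_rot: [-1.571, -0.0, 0.289]
ft_force: [-1.5, -0.5, 7.3]
gripper_width: 0.002
```

>>> {"op": "arm_command", "data": {"xyz": [[0,-0.01,0],[0,-0.03,0],[0,-0.045,0],[0,-0.045,0],[0,-0.045,0]], "rot": [[0,0,0],[0,0,0],[0,0,0],[0,0,0],[0,0,0]], "grip": [1,1,1,0,0]}}

```text
clock: 22.0
tcp_pos: [0.527, 0.1009, 0.2035]
tcp_rot: [-1.571, -0.0, 0.289]
ft_force: [1.1, -0.4, -0.7]
gripper_width: 0.419
```

Run:
```python
from h import *
np.set_printoptions(legacy='1.25')
st();slab("slab_green","w8",z=.027)
env.capture("top")
for n in["slab_amber","slab_blue","slab_white"]:
    d=env.trace("top",n)[0];print(n,round(d["conf"],2),rect("top",d["mask"],.015))
planw(469,-301,200,14.3,3)
```

```text
{'clock': 22.0, 'tcp_pos': [0.527, 0.1009, 0.2035], 'tcp_rot': [-1.5709, -0.0004, 0.2886], 'ft_force': [1.0972, -0.4218, -0.7229], 'gripper_width': 0.4188, 'joint_positions': [0.1864, 0.246, 1.851, -0.0, 1.0442, -0.1022]}
slab_green 0.78 net (531.9, 101.1, 49.8, 99.9, 16.6) colour [526.9, 101.1, 48.0, 95.5, 16.6] tcp [527.0, 100.9, 203.5]
slab_amber 0.85 (468.5, -301.7, 51.1, 102.8, 15.6)
slab_blue 0.76 (473.0, -117.5, 52.7, 100.0, 14.6)
slab_white 0.6 (619.6, -113.0, 52.9, 99.9, 10.6)
[[-0.0113, 0.0, -0.0246], [-0.0112, 0.0, -0.0246], [-0.0112, 0.0, -0.0246], [-0.0111, 0.0, -0.0247], [-0.011, 0.0, -0.0247]]
[[-0.011, 0.0, -0.0247], [-0.0109, 0.0, -0.0248], [-0.0108, 0.0, -0.0248], [-0.0108, 0.0, -0.0248], [-0.0107, 0.0, -0.0248]]
[[-0.0106, 0.0, -0.0249], [-0.0106, 0.0, -0.0249], [-0.0105, 0.0, -0.0249], [-0.0105, 0.0, -0.025], [-0.0104, 0.0, -0.025]]
rot y 0.15
```

>>> {"op": "arm_command", "data": {"xyz": [[-0.0112,0,-0.0246],[-0.0112,0,-0.0246],[-0.0112,0,-0.0246],[-0.0111,0,-0.0247],[-0.011,0,-0.0247]], "rot": [[0,0.1,0],[0,0.1,0],[0,0.1,0],[0,0.1,0],[0,0.1,0]], "grip": [0,0,0,0,0]}}

```text
clock: 22.92
tcp_pos: [0.5072, -0.0337, 0.1999]
tcp_rot: [-1.57, 0.003, 0.28]
ft_force: [-0.4, -0.4, 0.1]
gripper_width: 0.999
```

>>> {"op": "arm_command", "data": {"xyz": [[-0.011,0,-0.0247],[-0.0109,0,-0.0248],[-0.0108,0,-0.0248],[-0.0108,0,-0.0248],[-0.0107,0,-0.0248]], "rot": [[0,0.1,0],[0,0.1,0],[0,0.1,0],[0,0.1,0],[0,0.1,0]], "grip": [0,0,0,0,0]}}

```text
clock: 23.55
tcp_pos: [0.4889, -0.1675, 0.1999]
tcp_rot: [-1.569, 0.002, 0.271]
ft_force: [-0.1, 0.4, 0.1]
gripper_width: 1.002
```

>>> {"op": "arm_command", "data": {"xyz": [[-0.0106,0,-0.0249],[-0.0106,0,-0.0249],[-0.0105,0,-0.0249],[-0.0105,0,-0.025],[-0.0104,0,-0.025]], "rot": [[0,0.1,0],[0,0.1,0],[0,0.1,0],[0,0.1,0],[0,0.1,0]], "grip": [0,0,0,0,0]}}

```text
clock: 24.18
tcp_pos: [0.4713, -0.3015, 0.1998]
tcp_rot: [-1.569, 0.002, 0.262]
ft_force: [0.7, 0.7, 0.1]
gripper_width: 1.004
```

>>> {"op": "arm_command", "data": {"xyz": [[0,0,0],[0,0,0],[0,0,0],[0,0,0],[0,0,0]], "rot": [[0,0,0],[0,0,0],[0,0,0],[0,0,0],[0,0,0]], "grip": [0,0,0,0,0]}}

```text
clock: 24.8
tcp_pos: [0.4724, -0.3007, 0.2016]
tcp_rot: [-1.571, -0.0, 0.263]
ft_force: [-0.7, -0.5, 1.1]
gripper_width: 0.999
```

Run:
```python
from h import *
st();slab("slab_amber","w9",n=2)
```

```text
{'clock': 24.8, 'tcp_pos': [0.4724, -0.3007, 0.2016], 'tcp_rot': [-1.5709, -0.0001, 0.263], 'ft_force': [-0.6999, -0.5037, 1.0711], 'gripper_width': 0.9994, 'joint_positions': [-0.5696, 0.2839, 1.8037, 0.0, 1.0539, -0.8326]}
slab_amber 0.84 net (468.3, -302.9, 50.5, 99.2, 15.1) colour [468.3, -302.6, 48.6, 97.5, 15.1] tcp [472.4, -300.7, 201.6]
slab_amber 0.6 net (468.2, -302.6, 49.9, 98.3, 15.1) colour [468.4, -302.8, 48.5, 97.5, 15.2] tcp [472.4, -300.9, 201.6]
```

>>> {"op": "arm_command", "data": {"xyz": [[-0.0044,0.03,-0.0008],[0,0.03,0],[0,0.03,0],[0,0.03,0],[0,0.03,0]], "rot": [[0,0,0],[0,0,0],[0,0,0],[0,0,0],[0,0,0]], "grip": [0,0,0,0,0]}}

```text
clock: 25.62
tcp_pos: [0.4684, -0.3031, 0.0507]
tcp_rot: [-1.571, -0.0, 0.262]
ft_force: [0.2, -0.5, 0.3]
gripper_width: 0.999
```

>>> {"op": "arm_command", "data": {"xyz": [[0,0.025,0],[0,0.015,0],[0,0.008,0],[0,0.003,0],[0,0,0]], "rot": [[0,0,0],[0,0,0],[0,0,0],[0,0,0],[0,0,0]], "grip": [0,0,0,0,0]}}

```text
clock: 26.25
tcp_pos: [0.4685, -0.3033, 0.0009]
tcp_rot: [-1.571, -0.0, 0.262]
ft_force: [-0.4, -0.0, -0.5]
gripper_width: 1.003
```

>>> {"op": "arm_command", "data": {"xyz": [[0,0,0],[0,0,0],[0,0,0],[0,0,0],[0,0,0]], "rot": [[0,0,0],[0,0,0],[0,0,0],[0,0,0],[0,0,0]], "grip": [0.3,0.6,0.8,0.8,0.8], "grip_force": 50}}

```text
clock: 26.88
tcp_pos: [0.4685, -0.3032, 0.0013]
tcp_rot: [-1.571, -0.001, 0.262]
ft_force: [-0.5, 0.7, 6.5]
gripper_width: 0.574
```

>>> {"op": "arm_command", "data": {"xyz": [[0,-0.002,0],[0,-0.01,0],[0,-0.02,0],[0,-0.03,0],[0,-0.03,0]], "rot": [[0,0,0],[0,0,0],[0,0,0],[0,0,0],[0,0,0]], "grip": [0.8,0.8,0.8,0.8,0.8]}}

```text
clock: 27.5
tcp_pos: [0.4681, -0.3029, 0.0938]
tcp_rot: [-1.571, 0.0, 0.262]
ft_force: [-0.7, -0.8, -0.9]
gripper_width: 0.572
```

Run:
```python
from h import *
np.set_printoptions(legacy='1.25')
st(); planw(527.2,101,122,16.6,3)
```

```text
{'clock': 27.5, 'tcp_pos': [0.4681, -0.3029, 0.0938], 'tcp_rot': [-1.5707, 0.0001, 0.2624], 'ft_force': [-0.6689, -0.7652, -0.8709], 'gripper_width': 0.5719, 'joint_positions': [-0.5771, 0.4201, 1.8898, 0.0, 0.8318, -0.8394]}
[[0.0108, -0.0019, 0.025], [0.0108, -0.0019, 0.025], [0.0109, -0.0019, 0.0249], [0.0109, -0.0019, 0.0249], [0.011, -0.0019, 0.0249]]
[[0.011, -0.0019, 0.0249], [0.0111, -0.0019, 0.0249], [0.0111, -0.0019, 0.0248], [0.0112, -0.0019, 0.0248], [0.0112, -0.0019, 0.0248]]
[[0.0112, -0.0019, 0.0248], [0.0113, -0.0019, 0.0248], [0.0113, -0.0019, 0.0247], [0.0114, -0.0019, 0.0247], [0.0114, -0.0019, 0.0247]]
rot y -0.1
```

>>> {"op": "arm_command", "data": {"xyz": [[0.0108,-0.002,0.025],[0.0108,-0.002,0.025],[0.0109,-0.002,0.0249],[0.0109,-0.002,0.0249],[0.011,-0.002,0.0249]], "rot": [[0,-0.1,0],[0,-0.1,0],[0,-0.1,0],[0,-0.1,0],[0,-0.1,0]], "grip": [0.8,0.8,0.8,0.8,0.8]}}

```text
clock: 28.12
tcp_pos: [0.488, -0.1675, 0.1031]
tcp_rot: [-1.571, -0.0, 0.271]
ft_force: [-0.1, -0.5, -0.5]
gripper_width: 0.571
```

>>> {"op": "arm_command", "data": {"xyz": [[0.011,-0.002,0.0249],[0.0111,-0.002,0.0249],[0.0111,-0.002,0.0248],[0.0112,-0.002,0.0248],[0.0112,-0.002,0.0248]], "rot": [[0,-0.1,0],[0,-0.1,0],[0,-0.1,0],[0,-0.1,0],[0,-0.1,0]], "grip": [0.8,0.8,0.8,0.8,0.8]}}

```text
clock: 28.75
tcp_pos: [0.5078, -0.0329, 0.1131]
tcp_rot: [-1.571, -0.0, 0.28]
ft_force: [0.4, 0.1, -1.9]
gripper_width: 0.572
```

>>> {"op": "arm_command", "data": {"xyz": [[0.0112,-0.002,0.0248],[0.0113,-0.002,0.0248],[0.0113,-0.002,0.0247],[0.0114,-0.002,0.0247],[0.0114,-0.002,0.0242]], "rot": [[0,-0.1,0],[0,-0.1,0],[0,-0.1,0],[0,-0.1,0],[0,-0.1,0]], "grip": [0.8,0.8,0.8,0.8,0.8]}}

```text
clock: 29.38
tcp_pos: [0.5277, 0.1012, 0.1231]
tcp_rot: [-1.571, -0.0, 0.289]
ft_force: [0.5, 0.4, -1.6]
gripper_width: 0.57
```

>>> {"op": "arm_command", "data": {"xyz": [[0,0,0],[0,0,0],[0,0,0],[0,0,0],[0,0,0]], "rot": [[0,0,0],[0,0,0],[0,0,0],[0,0,0],[0,0,0]], "grip": [0.8,0.8,0.8,0.8,0.8]}}

```text
clock: 30.0
tcp_pos: [0.5277, 0.0999, 0.1225]
tcp_rot: [-1.571, 0.0, 0.288]
ft_force: [-0.4, 0.5, -1.2]
gripper_width: 0.567
```

```bash
cat >> h.py <<'E'
def hover(tag):
    "slab in hand over the rack: guide edges and slab end, mm along tool x,z from TCP"
    st();k=env.get_calibration("wrist");s=env.observe();im=env.capture("wrist");save(tag,im)
    a=s["tcp_rot"][2];e=np.array([[np.cos(a),np.sin(a)],[-np.sin(a),np.cos(a)]]);p=np.array(s["tcp_pos"])
    f=lambda uv,z:((pix2plane("wrist",uv,z,k)[:,:2]-p[:2])@e.T*1000).round(1).tolist()
    g=cv2.cvtColor(im,cv2.COLOR_RGB2GRAY).astype(float)
    A=[]
    for c0 in(270,350):   # wall: outer rise, inner fall
        d=np.diff(cv2.GaussianBlur(g[135:180,c0:c0+15].mean(1)[:,None],(1,3),0)[:,0]); i=np.argmax(d[8:])+8; j=i+np.argmin(d[i:i+18]); A+=[[c0+7,135.5+i],[c0+7,135.5+j]]
    print("wall px",A,"mm",f(A,.066))
    # colour jump at the slab's end and sides
    l=cv2.cvtColor(im,cv2.COLOR_RGB2LAB).astype(float); ref=np.median(l[230:270,300:340].reshape(-1,3),0)[1:]
    t=np.linalg.norm(l[:,:,1:]-ref,axis=2); th=.5*np.linalg.norm(ref-128)
    col=np.median(t[150:240,300:336],1); r=150+np.argmax(col<th); row=np.median(t[215:225],0); cs=np.nonzero(row<th)[0]; cs=cs[(cs>200)&(cs<440)]
    z=p[2]+.0136; print("slab end row",r,f([[318,r]],z),"sides",cs.min(),cs.max(),f([[cs.min(),220],[cs.max(),220]],z))
    gl=g[150:175].mean(0); print("guide outer cols: darker->bright", [int(200+np.argmax(np.diff(g[168:176,200:300].mean(0)))),int(340+np.argmin(np.diff(g[168:176,340:440].mean(0))))])
E
python3 -c "
from h import *
hover('w10')"
```

```text
{'clock': 30.0, 'tcp_pos': [0.5277, 0.0999, 0.1225], 'tcp_rot': [-1.5708, 0.0001, 0.288], 'ft_force': [-0.3549, 0.5076, -1.1699], 'gripper_width': 0.5675, 'joint_positions': [0.1844, 0.3516, 1.9163, -0.0, 0.8738, -0.1036]}
wall px [[277, np.float64(151.5)], [277, np.float64(163.5)], [357, np.float64(151.5)], [357, np.float64(163.5)]] mm [[-19.6, 59.5], [-19.8, 53.9], [18.4, 59.5], [18.6, 53.9]]
slab end row 193 [[-0.3, 50.6]] sides 243 392 [[-24.4, 41.9], [23.6, 41.9]]
guide outer cols: darker->bright [237, 363]
```

View pics/w10.png

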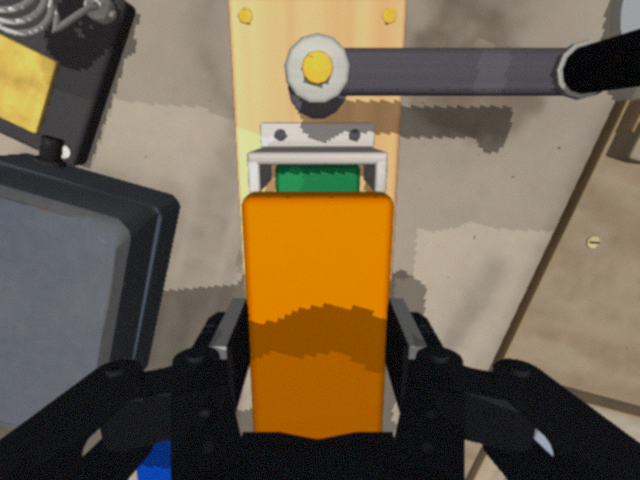

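>>> {"op": "arm_command", "data": {"xyz": [[0,0.025,0.0007],[0,0.02,0],[0,0.02,0],[0,0.015,0],[0,0.008,0]], "rot": [[0,0,0],[0,0,0],[0,0,0],[0,0,0],[0,0,0]], "grip": [0.8,0.8,0.8,0.8,0.8]}}

```text
clock: 30.68
tcp_pos: [0.5272, 0.1009, 0.0337]
tcp_rot: [-1.571, 0.001, 0.288]
ft_force: [0.6, 0.3, -1.1]
gripper_width: 0.569
```

>>> {"op": "arm_command", "data": {"xyz": [[0,0.003,0],[0,0.0015,0],[0,0.0005,0],[0,0,0],[0,0,0]], "rot": [[0,0,0],[0,0,0],[0,0,0],[0,0,0],[0,0,0]], "grip": [0.8,0.8,0.8,0.8,0.8]}}

```text
clock: 31.3
tcp_pos: [0.5277, 0.101, 0.0297]
tcp_rot: [-1.571, -0.0, 0.289]
ft_force: [-1.0, -0.6, -1.3]
gripper_width: 0.57
```

>>> {"op": "arm_command", "data": {"xyz": [[0,0.0007,0],[0,0.0006,0],[0,0,0],[0,0,0],[0,0,0]], "rot": [[0,0,0],[0,0,0],[0,0,0],[0,0,0],[0,0,0]], "grip": [0.8,0.8,0.8,0.8,0.8]}}

```text
clock: 31.92
tcp_pos: [0.5275, 0.101, 0.0283]
tcp_rot: [-1.571, -0.0, 0.289]
ft_force: [-0.2, -0.4, 2.1]
gripper_width: 0.571
```

>>> {"op": "arm_command", "data": {"xyz": [[0,0,0],[0,0,0],[0,0,0],[0,-0.02,0],[0,-0.04,0]], "rot": [[0,0,0],[0,0,0],[0,0,0],[0,0,0],[0,0,0]], "grip": [0.2,0.2,0.2,0.2,0.2]}}

```text
clock: 32.55
tcp_pos: [0.5262, 0.1007, 0.0875]
tcp_rot: [-1.57, 0.003, 0.289]
ft_force: [-0.3, -0.1, 0.7]
gripper_width: 0.802
```

>>> {"op": "arm_command", "data": {"xyz": [[0,0,0],[0,0,0],[0,0.02,0],[0,0.015,0],[0,0.006,0]], "rot": [[0,0,0],[0,0,0],[0,0,0],[0,0,0],[0,0,0]], "grip": [1,1,1,1,1]}}

```text
clock: 33.17
tcp_pos: [0.5263, 0.1008, 0.0454]
tcp_rot: [-1.57, 0.003, 0.289]
ft_force: [0.1, -0.5, -0.9]
gripper_width: -0.002
```

>>> {"op": "arm_command", "data": {"xyz": [[0,0.002,0],[0,0.001,0],[0,0.001,0],[0,0.001,0],[0,0,0]], "rot": [[0,0,0],[0,0,0],[0,0,0],[0,0,0],[0,0,0]], "grip": [1,1,1,1,1]}}

```text
clock: 33.8
tcp_pos: [0.5275, 0.101, 0.0423]
tcp_rot: [-1.571, -0.0, 0.289]
ft_force: [-0.9, 0.0, -0.7]
gripper_width: 0.002
```

>>> {"op": "arm_command", "data": {"xyz": [[0,0.0006,0],[0,0,0],[0,0,0],[0,0,0],[0,0,0]], "rot": [[0,0,0],[0,0,0],[0,0,0],[0,0,0],[0,0,0]], "grip": [1,1,1,1,1]}}

```text
clock: 34.42
tcp_pos: [0.5276, 0.101, 0.0421]
tcp_rot: [-1.571, -0.0, 0.289]
ft_force: [-1.2, -0.7, 6.3]
gripper_width: -0.003
```

>>> {"op": "arm_command", "data": {"xyz": [[0,0,0],[0,0,0],[0,0,0],[0,0,0],[0,0,0]], "rot": [[0,0,0],[0,0,0],[0,0,0],[0,0,0],[0,0,0]], "grip": [1,1,1,1,1]}}

```text
clock: 35.05
tcp_pos: [0.5276, 0.101, 0.0421]
tcp_rot: [-1.571, -0.0, 0.289]
ft_force: [-1.4, -0.9, 7.0]
gripper_width: -0.0
```

>>> {"op": "arm_command", "data": {"xyz": [[0,-0.01,0],[0,-0.03,0],[0,-0.04,0],[0,-0.04,0],[0,-0.04,0]], "rot": [[0,0,0],[0,0,0],[0,0,0],[0,0,0],[0,0,0]], "grip": [1,1,1,0,0]}}

```text
clock: 35.67
tcp_pos: [0.5274, 0.101, 0.2035]
tcp_rot: [-1.571, -0.001, 0.289]
ft_force: [1.6, 0.6, 0.2]
gripper_width: 0.418
```

Run:
```python
from h import *
np.set_printoptions(legacy='1.25')
st();slab("slab_amber","w11",z=.042)
env.capture("top")
for n in["slab_blue","slab_white"]:
    d=env.trace("top",n)[0];print(n,round(d["conf"],2),rect("top",d["mask"],.015))
planw(473,-118.5,200,14.8,2)
```

```text
{'clock': 35.675, 'tcp_pos': [0.5274, 0.101, 0.2035], 'tcp_rot': [-1.5709, -0.0005, 0.2886], 'ft_force': [1.6341, 0.6243, 0.2429], 'gripper_width': 0.4183, 'joint_positions': [0.1864, 0.2465, 1.8502, -0.0, 1.0444, -0.1022]}
slab_amber 0.83 net (531.3, 101.4, 49.8, 99.6, 16.6) colour [526.9, 101.4, 49.1, 97.1, 16.7] tcp [527.4, 101.0, 203.5]
slab_blue 0.68 (472.3, -117.4, 50.6, 100.2, 14.2)
slab_white 0.82 (619.9, -112.4, 51.7, 99.9, 10.3)
[[-0.0114, 0.0002, -0.0195], [-0.0114, 0.0002, -0.0195], [-0.0113, 0.0002, -0.0196], [-0.0113, 0.0002, -0.0196], [-0.0112, 0.0002, -0.0196]]
[[-0.0111, 0.0002, -0.0197], [-0.0111, 0.0002, -0.0197], [-0.011, 0.0002, -0.0197], [-0.011, 0.0002, -0.0198], [-0.0109, 0.0002, -0.0198]]
rot y 0.17
```

>>> {"op": "arm_command", "data": {"xyz": [[-0.0114,0,-0.0195],[-0.0114,0,-0.0195],[-0.0114,0,-0.0195],[-0.0114,0,-0.0196],[-0.0114,0,-0.0196]], "rot": [[0,0.17,0],[0,0.17,0],[0,0.17,0],[0,0.17,0],[0,0.17,0]], "grip": [0,0,0,0,0]}}

```text
clock: 36.55
tcp_pos: [0.4989, -0.0094, 0.2002]
tcp_rot: [-1.57, 0.003, 0.274]
ft_force: [-0.2, 1.1, 0.9]
gripper_width: 0.996
```

>>> {"op": "arm_command", "data": {"xyz": [[-0.0113,0,-0.0197],[-0.0113,0,-0.0197],[-0.0112,0,-0.0197],[-0.0112,0,-0.0198],[-0.0111,0,-0.0198]], "rot": [[0,0.17,0],[0,0.17,0],[0,0.17,0],[0,0.17,0],[0,0.17,0]], "grip": [0,0,0,0,0]}}

```text
clock: 37.17
tcp_pos: [0.4708, -0.1192, 0.2002]
tcp_rot: [-1.57, 0.002, 0.259]
ft_force: [-1.1, 0.5, 0.1]
gripper_width: 1.006
```

>>> {"op": "arm_command", "data": {"xyz": [[0,0,0],[0,0,0],[0,0,0],[0,0,0],[0,0,0]], "rot": [[0,0,0],[0,0,0],[0,0,0],[0,0,0],[0,0,0]], "grip": [0,0,0,0,0]}}

```text
clock: 37.8
tcp_pos: [0.4721, -0.1184, 0.2016]
tcp_rot: [-1.571, -0.0, 0.259]
ft_force: [0.4, -0.3, -0.3]
gripper_width: 0.999
```

Run:
```python
from h import *
st();slab("slab_blue","w12",n=2)
```

```text
{'clock': 37.8, 'tcp_pos': [0.4721, -0.1184, 0.2016], 'tcp_rot': [-1.5708, -0.0001, 0.2595], 'ft_force': [0.3513, -0.3166, -0.295], 'gripper_width': 0.9988, 'joint_positions': [-0.2489, 0.1714, 1.9526, 0.0, 1.0176, -0.5083]}
slab_blue 0.66 net (471.9, -117.8, 50.5, 98.9, 14.9) colour [471.9, -118.1, 48.5, 98.0, 14.1] tcp [472.1, -118.4, 201.6]
slab_blue 0.66 net (471.9, -118.4, 49.7, 99.9, 14.5) colour [471.9, -118.1, 48.6, 98.1, 14.3] tcp [472.1, -118.6, 201.6]
```

>>> {"op": "arm_command", "data": {"xyz": [[0,0.03,0.0006],[0,0.03,0],[0,0.03,0],[0,0.03,0],[0,0.03,0]], "rot": [[0,0.4,0],[0,0,0],[0,0,0],[0,0,0],[0,0,0]], "grip": [0,0,0,0,0]}}

```text
clock: 38.62
tcp_pos: [0.472, -0.1182, 0.0508]
tcp_rot: [-1.571, -0.0, 0.252]
ft_force: [-1.0, 0.3, 0.3]
gripper_width: 0.999
```

>>> {"op": "arm_command", "data": {"xyz": [[0,0.025,0],[0,0.015,0],[0,0.008,0],[0,0.003,0],[0,0,0]], "rot": [[0,0,0],[0,0,0],[0,0,0],[0,0,0],[0,0,0]], "grip": [0,0,0,0,0]}}

```text
clock: 39.25
tcp_pos: [0.4722, -0.1183, 0.001]
tcp_rot: [-1.571, -0.001, 0.252]
ft_force: [-0.8, 1.0, -0.5]
gripper_width: 0.999
```

>>> {"op": "arm_command", "data": {"xyz": [[0,0,0],[0,0,0],[0,0,0],[0,0,0],[0,0,0]], "rot": [[0,0,0],[0,0,0],[0,0,0],[0,0,0],[0,0,0]], "grip": [0.3,0.6,0.8,0.8,0.8], "grip_force": 50}}

```text
clock: 39.88
tcp_pos: [0.4722, -0.1182, 0.0013]
tcp_rot: [-1.571, -0.001, 0.252]
ft_force: [-0.9, 1.3, 8.6]
gripper_width: 0.568
```

>>> {"op": "arm_command", "data": {"xyz": [[0,-0.002,0],[0,-0.01,0],[0,-0.02,0],[0,-0.04,0],[0,-0.04,0]], "rot": [[0,0,0],[0,0,0],[0,0,0],[0,0,0],[0,0,0]], "grip": [0.8,0.8,0.8,0.8,0.8]}}

```text
clock: 40.5
tcp_pos: [0.4715, -0.1181, 0.114]
tcp_rot: [-1.571, 0.0, 0.252]
ft_force: [0.4, 0.4, -1.5]
gripper_width: 0.569
```

Run:
```python
from h import *
np.set_printoptions(legacy='1.25')
st(); planw(527.5,101,123,16.6,2)
```

```text
{'clock': 40.5, 'tcp_pos': [0.4715, -0.1181, 0.114], 'tcp_rot': [-1.5706, 0.0004, 0.2519], 'ft_force': [0.4467, 0.3777, -1.4632], 'gripper_width': 0.569, 'joint_positions': [-0.2485, 0.2957, 2.0281, -0.0, 0.8183, -0.5004]}
[[0.0109, -0.0009, 0.0198], [0.011, -0.0009, 0.0198], [0.011, -0.0009, 0.0197], [0.0111, -0.0009, 0.0197], [0.0112, -0.0009, 0.0197]]
[[0.0113, -0.0009, 0.0196], [0.0113, -0.0009, 0.0196], [0.0114, -0.0009, 0.0195], [0.0115, -0.0009, 0.0195], [0.0116, -0.0009, 0.0194]]
rot y -0.22
```

>>> {"op": "arm_command", "data": {"xyz": [[0.0109,-0.001,0.0198],[0.011,-0.001,0.0198],[0.011,-0.001,0.0197],[0.0111,-0.001,0.0197],[0.0112,-0.001,0.0197]], "rot": [[0,-0.22,0],[0,-0.22,0],[0,-0.22,0],[0,-0.22,0],[0,-0.22,0]], "grip": [0.8,0.8,0.8,0.8,0.8]}}

```text
clock: 41.12
tcp_pos: [0.4999, -0.0079, 0.1181]
tcp_rot: [-1.571, -0.0, 0.271]
ft_force: [-0.4, -0.3, -1.4]
gripper_width: 0.569
```

>>> {"op": "arm_command", "data": {"xyz": [[0.0113,-0.001,0.0196],[0.0113,-0.001,0.0196],[0.0114,-0.001,0.0195],[0.0115,-0.001,0.0195],[0.0116,-0.001,0.0194]], "rot": [[0,-0.22,0],[0,-0.22,0],[0,-0.22,0],[0,-0.22,0],[0,-0.22,0]], "grip": [0.8,0.8,0.8,0.8,0.8]}}

```text
clock: 41.75
tcp_pos: [0.5279, 0.1017, 0.1231]
tcp_rot: [-1.571, -0.0, 0.29]
ft_force: [0.2, 0.1, -2.6]
gripper_width: 0.568
```

>>> {"op": "arm_command", "data": {"xyz": [[0,0,0],[0,0,0],[0,0,0],[0,0,0],[0,0,0]], "rot": [[0,0,0],[0,0,0],[0,0,0],[0,0,0],[0,0,0]], "grip": [0.8,0.8,0.8,0.8,0.8]}}

```text
clock: 42.38
tcp_pos: [0.5279, 0.1006, 0.1226]
tcp_rot: [-1.571, 0.0, 0.29]
ft_force: [-0.8, 0.2, -1.6]
gripper_width: 0.57
```

```bash
python3 -c "
from h import *
hover('w13')"
```

```text
{'clock': 42.375, 'tcp_pos': [0.5279, 0.1006, 0.1226], 'tcp_rot': [-1.5708, 0.0001, 0.2898], 'ft_force': [-0.8245, 0.2023, -1.5909], 'gripper_width': 0.57, 'joint_positions': [0.1856, 0.3518, 1.9155, -0.0001, 0.8743, -0.1042]}
wall px [[277, np.float64(153.5)], [277, np.float64(164.5)], [357, np.float64(153.5)], [357, np.float64(164.5)]] mm [[-19.7, 58.6], [-19.8, 53.4], [18.4, 58.6], [18.6, 53.4]]
slab end row 194 [[-0.3, 50.3]] sides 244 391 [[-24.1, 41.9], [23.2, 41.9]]
guide outer cols: darker->bright [237, 362]
```

View pics/w13.png

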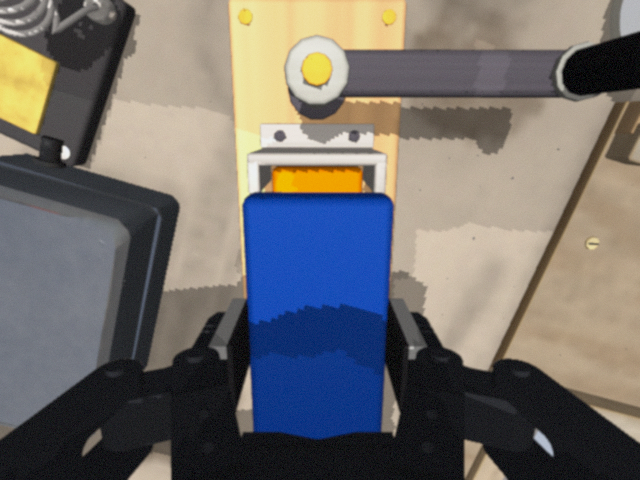

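>>> {"op": "arm_command", "data": {"xyz": [[-0.0003,0.025,0.0003],[0,0.02,0],[0,0.015,0],[0,0.01,0],[0,0.005,0]], "rot": [[0,0,0],[0,0,0],[0,0,0],[0,0,0],[0,0,0]], "grip": [0.8,0.8,0.8,0.8,0.8]}}

```text
clock: 43.05
tcp_pos: [0.5275, 0.1011, 0.0472]
tcp_rot: [-1.571, 0.0, 0.29]
ft_force: [0.8, 0.3, -2.2]
gripper_width: 0.57
```

>>> {"op": "arm_command", "data": {"xyz": [[0,0.002,0],[0,0.001,0],[0,0.0005,0],[0,0,0],[0,0,0]], "rot": [[0,0,0],[0,0,0],[0,0,0],[0,0,0],[0,0,0]], "grip": [0.8,0.8,0.8,0.8,0.8]}}

```text
clock: 43.68
tcp_pos: [0.5277, 0.1012, 0.0443]
tcp_rot: [-1.571, -0.0, 0.29]
ft_force: [0.5, -0.1, -1.8]
gripper_width: 0.567
```

>>> {"op": "arm_command", "data": {"xyz": [[0,0.0006,0],[0,0.0004,0],[0,0,0],[0,0,0],[0,0,0]], "rot": [[0,0,0],[0,0,0],[0,0,0],[0,0,0],[0,0,0]], "grip": [0.8,0.8,0.8,0.8,0.8]}}

```text
clock: 44.3
tcp_pos: [0.5276, 0.1012, 0.0433]
tcp_rot: [-1.571, -0.0, 0.29]
ft_force: [-2.5, -0.7, 5.8]
gripper_width: 0.564
```

>>> {"op": "arm_command", "data": {"xyz": [[0,0,0],[0,0,0],[0,0,0],[0,-0.02,0],[0,-0.04,0]], "rot": [[0,0,0],[0,0,0],[0,0,0],[0,0,0],[0,0,0]], "grip": [0.2,0.2,0.2,0.2,0.2]}}

```text
clock: 44.92
tcp_pos: [0.5263, 0.1009, 0.1023]
tcp_rot: [-1.57, 0.003, 0.29]
ft_force: [-0.3, -0.2, 0.1]
gripper_width: 0.801
```

>>> {"op": "arm_command", "data": {"xyz": [[0,0,0],[0,0,0],[0,0.02,0],[0,0.015,0],[0,0.006,0]], "rot": [[0,0,0],[0,0,0],[0,0,0],[0,0,0],[0,0,0]], "grip": [1,1,1,1,1]}}

```text
clock: 45.55
tcp_pos: [0.5264, 0.1009, 0.0603]
tcp_rot: [-1.571, 0.003, 0.29]
ft_force: [0.1, 0.4, 0.9]
gripper_width: -0.003
```

>>> {"op": "arm_command", "data": {"xyz": [[0,0.002,0],[0,0.001,0],[0,0.001,0],[0,0.001,0],[0,0.0003,0]], "rot": [[0,0,0],[0,0,0],[0,0,0],[0,0,0],[0,0,0]], "grip": [1,1,1,1,1]}}

```text
clock: 46.18
tcp_pos: [0.5277, 0.1012, 0.0571]
tcp_rot: [-1.571, -0.0, 0.29]
ft_force: [-1.7, 0.2, 5.1]
gripper_width: -0.003
```

>>> {"op": "arm_command", "data": {"xyz": [[0,0.0002,0],[0,0,0],[0,0,0],[0,0,0],[0,0,0]], "rot": [[0,0,0],[0,0,0],[0,0,0],[0,0,0],[0,0,0]], "grip": [1,1,1,1,1]}}

```text
clock: 46.8
tcp_pos: [0.5277, 0.1011, 0.0571]
tcp_rot: [-1.571, -0.0, 0.29]
ft_force: [-2.1, -0.2, 6.2]
gripper_width: 0.003
```

>>> {"op": "arm_command", "data": {"xyz": [[0,-0.01,0],[0,-0.03,0],[0,-0.035,0],[0,-0.035,0],[0,-0.035,0]], "rot": [[0,0,0],[0,0,0],[0,0,0],[0,0,0],[0,0,0]], "grip": [1,1,1,0,0]}}

```text
clock: 47.42
tcp_pos: [0.5274, 0.1011, 0.2034]
tcp_rot: [-1.571, -0.001, 0.29]
ft_force: [0.4, 0.6, -0.3]
gripper_width: 0.418
```

Run:
```python
from h import *
np.set_printoptions(legacy='1.25')
st();slab("slab_blue","w14",z=.057)
env.capture("top")
for n in["slab_white"]:
    d=env.trace("top",n)[0];print(n,round(d["conf"],2),rect("top",d["mask"],.015))
planw(619.5,-113.5,200,10.8,2)
```

```text
{'clock': 47.425, 'tcp_pos': [0.5274, 0.1011, 0.2034], 'tcp_rot': [-1.5709, -0.0005, 0.2903], 'ft_force': [0.3861, 0.6157, -0.3077], 'gripper_width': 0.4184, 'joint_positions': [0.1866, 0.2468, 1.8501, -0.0, 1.0441, -0.1037]}
slab_blue 0.82 net (530.5, 102.1, 50.3, 100.4, 16.8) colour [527.1, 101.4, 48.3, 98.0, 16.5] tcp [527.4, 101.1, 203.4]
slab_white 0.8 (598.0, -139.1, 51.9, 98.0, 12.9)
[[0.0026, 0.0002, -0.0232], [0.0029, 0.0002, -0.0232], [0.0031, 0.0002, -0.0231], [0.0033, 0.0002, -0.0231], [0.0036, 0.0002, -0.0231]]
[[0.0038, 0.0002, -0.023], [0.004, 0.0002, -0.023], [0.0043, 0.0002, -0.0229], [0.0045, 0.0002, -0.0229], [0.0047, 0.0002, -0.0229]]
rot y 0.58
```

>>> {"op": "arm_command", "data": {"xyz": [[-0.0001,0,-0.0251],[0.0001,0,-0.0251],[0.0002,0,-0.0251],[0.0004,0,-0.0251],[0.0006,0,-0.0251]], "rot": [[0,0.37,0],[0,0.37,0],[0,0.37,0],[0,0.37,0],[0,0.37,0]], "grip": [0,0,0,0,0]}}

```text
clock: 48.25
tcp_pos: [0.5624, -0.02, 0.2002]
tcp_rot: [-1.57, 0.002, 0.258]
ft_force: [-0.1, 0.3, 0.7]
gripper_width: 0.997
```

>>> {"op": "arm_command", "data": {"xyz": [[0.0007,0,-0.0251],[0.0009,0,-0.0251],[0.001,0,-0.0251],[0.0012,0,-0.0251],[0.0013,0,-0.0251]], "rot": [[0,0.37,0],[0,0.37,0],[0,0.37,0],[0,0.37,0],[0,0.37,0]], "grip": [0,0,0,0,0]}}

```text
clock: 48.88
tcp_pos: [0.598, -0.1405, 0.2003]
tcp_rot: [-1.57, 0.002, 0.225]
ft_force: [0.9, -0.5, -0.3]
gripper_width: 1.001
```

>>> {"op": "arm_command", "data": {"xyz": [[0,0,0],[0,0,0],[0,0,0],[0,0,0],[0,0,0]], "rot": [[0,0,0],[0,0,0],[0,0,0],[0,0,0],[0,0,0]], "grip": [0,0,0,0,0]}}

```text
clock: 49.5
tcp_pos: [0.5985, -0.1394, 0.2017]
tcp_rot: [-1.571, -0.0, 0.226]
ft_force: [1.2, 0.3, 0.3]
gripper_width: 0.997
```

Run:
```python
from h import *
st();slab("slab_white","w15",n=2)
```

```text
{'clock': 49.5, 'tcp_pos': [0.5985, -0.1394, 0.2017], 'tcp_rot': [-1.5708, -0.0002, 0.2262], 'ft_force': [1.1936, 0.273, 0.3251], 'gripper_width': 0.997, 'joint_positions': [-0.2313, 0.3654, 1.6854, 0.0, 1.0906, -0.4575]}
slab_white 0.62 net (598.4, -140.7, 49.7, 99.9, 10.9) colour [596.3, -132.0, 48.4, 79.7, 11.0] tcp [598.5, -139.4, 201.7]
slab_white none
```

View pics/w15.png

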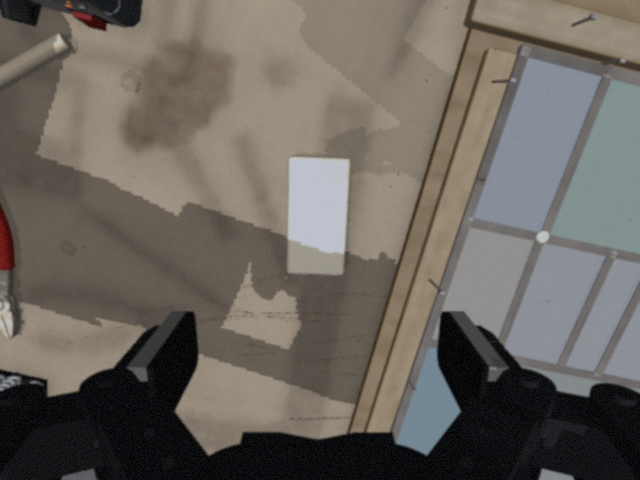

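Run:
```python
from h import *
k=env.get_calibration("wrist")
w=pix2plane("wrist",[[289.5,157],[350,158.5],[344.5,275],[288,273]],.015,k)[:,:2]*1000
print(w.round(1).tolist(),w.mean(0));d=w[1]-w[0];print(np.degrees(np.arctan2(d[1],d[0])));d=w[1]-w[2];print(np.degrees(np.arctan2(-d[0],d[1])))
for i in range(2): look("slab_white","w16")
```

```text
[[566.0, -97.9], [612.9, -88.3], [632.5, -184.5], [584.8, -193.7]] [ 599.04610855 -141.11717291]
11.600745081090754
11.518904298724422
slab_white 0.86 [287.0, 155.0, 352.0, 275.0] (598.2, -140.2, 49.3, 98.8, 10.9)
slab_white 0.75 [287.0, 155.0, 351.0, 276.0] (597.9, -140.4, 50.0, 99.3, 11.0)
```

>>> {"op": "arm_command", "data": {"xyz": [[-0.0004,0.03,-0.0012],[0,0.03,0],[0,0.03,0],[0,0.03,0],[0,0.03,0]], "rot": [[0,1.7,0],[0,0,0],[0,0,0],[0,0,0],[0,0,0]], "grip": [0,0,0,0,0]}}

```text
clock: 50.52
tcp_pos: [0.5984, -0.1411, 0.0507]
tcp_rot: [-1.571, -0.0, 0.196]
ft_force: [0.5, 1.0, -0.0]
gripper_width: 1.0
```

>>> {"op": "arm_command", "data": {"xyz": [[0,0.025,0],[0,0.015,0],[0,0.008,0],[0,0.003,0],[0,0,0]], "rot": [[0,0,0],[0,0,0],[0,0,0],[0,0,0],[0,0,0]], "grip": [0,0,0,0,0]}}

```text
clock: 51.15
tcp_pos: [0.5988, -0.1411, 0.0011]
tcp_rot: [-1.571, -0.001, 0.196]
ft_force: [0.9, 0.7, -0.3]
gripper_width: 1.003
```

>>> {"op": "arm_command", "data": {"xyz": [[0,0,0],[0,0,0],[0,0,0],[0,0,0],[0,0,0]], "rot": [[0,0,0],[0,0,0],[0,0,0],[0,0,0],[0,0,0]], "grip": [0.3,0.6,0.8,0.8,0.8], "grip_force": 50}}

```text
clock: 51.78
tcp_pos: [0.5987, -0.1411, 0.0014]
tcp_rot: [-1.571, -0.001, 0.196]
ft_force: [-1.6, -0.1, 5.6]
gripper_width: 0.568
```

>>> {"op": "arm_command", "data": {"xyz": [[0,-0.002,0],[0,-0.01,0],[0,-0.02,0],[0,-0.04,0],[0,-0.04,0]], "rot": [[0,0,0],[0,0,0],[0,0,0],[0,0,0],[0,0,0]], "grip": [0.8,0.8,0.8,0.8,0.8]}}

```text
clock: 52.4
tcp_pos: [0.5984, -0.141, 0.1149]
tcp_rot: [-1.571, -0.001, 0.196]
ft_force: [0.8, 0.3, -0.5]
gripper_width: 0.571
```

Run:
```python
from h import *
np.set_printoptions(legacy='1.25')
st(); planw(527.6,101.2,123,16.6,2)
```

```text
{'clock': 52.4, 'tcp_pos': [0.5984, -0.141, 0.1149], 'tcp_rot': [-1.5711, -0.0005, 0.1961], 'ft_force': [0.8345, 0.2843, -0.4514], 'gripper_width': 0.5714, 'joint_positions': [-0.2339, 0.4653, 1.7509, -0.0, 0.9248, -0.4299]}
[[-0.0022, -0.0008, 0.0251], [-0.002, -0.0008, 0.0252], [-0.0018, -0.0008, 0.0252], [-0.0015, -0.0008, 0.0252], [-0.0013, -0.0008, 0.0252]]
[[-0.001, -0.0008, 0.0252], [-0.0008, -0.0008, 0.0252], [-0.0006, -0.0008, 0.0252], [-0.0003, -0.0008, 0.0252], [-0.0001, -0.0008, 0.0252]]
rot y -0.54
```

>>> {"op": "arm_command", "data": {"xyz": [[-0.0022,-0.001,0.0251],[-0.002,-0.001,0.0252],[-0.0018,-0.001,0.0252],[-0.0015,-0.001,0.0252],[-0.0013,-0.001,0.0252]], "rot": [[0,-0.54,0],[0,-0.54,0],[0,-0.54,0],[0,-0.54,0],[0,-0.54,0]], "grip": [0.8,0.8,0.8,0.8,0.8]}}

```text
clock: 53.02
tcp_pos: [0.5617, -0.0183, 0.1175]
tcp_rot: [-1.57, 0.001, 0.244]
ft_force: [0.1, 0.4, -0.8]
gripper_width: 0.568
```

>>> {"op": "arm_command", "data": {"xyz": [[-0.001,-0.001,0.0252],[-0.0008,-0.001,0.0252],[-0.0006,-0.001,0.0252],[-0.0003,-0.001,0.0252],[-0.0001,-0.001,0.0252]], "rot": [[0,-0.54,0],[0,-0.54,0],[0,-0.54,0],[0,-0.54,0],[0,-0.54,0]], "grip": [0.8,0.8,0.8,0.8,0.8]}}

```text
clock: 53.65
tcp_pos: [0.5262, 0.1024, 0.1225]
tcp_rot: [-1.571, 0.001, 0.291]
ft_force: [0.6, 0.5, -1.6]
gripper_width: 0.572
```

>>> {"op": "arm_command", "data": {"xyz": [[0,0,0],[0,0,0],[0,0,0],[0,0,0],[0,0,0]], "rot": [[0,0,0],[0,0,0],[0,0,0],[0,0,0],[0,0,0]], "grip": [0.8,0.8,0.8,0.8,0.8]}}

```text
clock: 54.28
tcp_pos: [0.5276, 0.1007, 0.1225]
tcp_rot: [-1.571, 0.0, 0.29]
ft_force: [-0.3, 0.4, -2.5]
gripper_width: 0.568
```

```bash
python3 -c "
from h import *
hover('w17')"
```

```text
{'clock': 54.275, 'tcp_pos': [0.5276, 0.1007, 0.1225], 'tcp_rot': [-1.5708, 0.0001, 0.2897], 'ft_force': [-0.3051, 0.3657, -2.4576], 'gripper_width': 0.5683, 'joint_positions': [0.1858, 0.3516, 1.916, -0.0, 0.8741, -0.1038]}
wall px [[277, np.float64(153.5)], [277, np.float64(164.5)], [357, np.float64(153.5)], [357, np.float64(164.5)]] mm [[-19.7, 58.6], [-19.8, 53.4], [18.5, 58.6], [18.6, 53.4]]
slab end row 205 [[-0.3, 46.8]] sides 251 385 [[-21.8, 41.9], [21.3, 41.9]]
guide outer cols: darker->bright [237, 395]
```

View pics/w17.png

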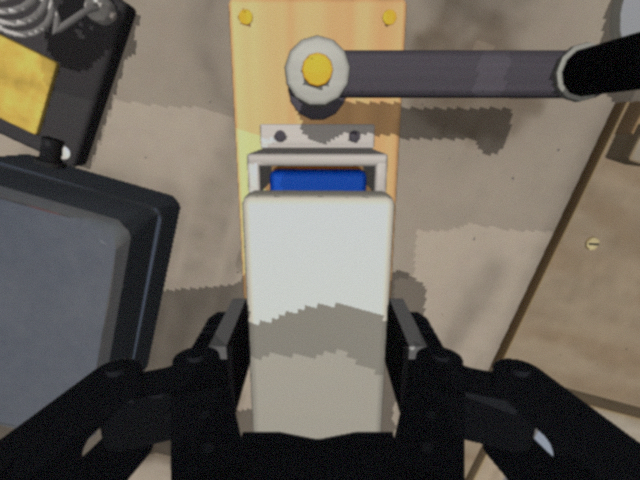

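>>> {"op": "arm_command", "data": {"xyz": [[0,0.02,0.0001],[0,0.018,0],[0,0.012,0],[0,0.007,0],[0,0.003,0]], "rot": [[0,0,0],[0,0,0],[0,0,0],[0,0,0],[0,0,0]], "grip": [0.8,0.8,0.8,0.8,0.8]}}

```text
clock: 54.95
tcp_pos: [0.5276, 0.1012, 0.0624]
tcp_rot: [-1.571, 0.0, 0.29]
ft_force: [0.4, -0.1, -0.8]
gripper_width: 0.573
```

>>> {"op": "arm_command", "data": {"xyz": [[0,0.002,0],[0,0.001,0],[0,0.0005,0],[0,0,0],[0,0,0]], "rot": [[0,0,0],[0,0,0],[0,0,0],[0,0,0],[0,0,0]], "grip": [0.8,0.8,0.8,0.8,0.8]}}

```text
clock: 55.58
tcp_pos: [0.5276, 0.1012, 0.0592]
tcp_rot: [-1.571, -0.0, 0.29]
ft_force: [0.4, 0.1, -2.3]
gripper_width: 0.569
```

>>> {"op": "arm_command", "data": {"xyz": [[0,0.0006,0],[0,0.0004,0],[0,0,0],[0,0,0],[0,0,0]], "rot": [[0,0,0],[0,0,0],[0,0,0],[0,0,0],[0,0,0]], "grip": [0.8,0.8,0.8,0.8,0.8]}}

```text
clock: 56.2
tcp_pos: [0.5276, 0.1012, 0.0583]
tcp_rot: [-1.571, -0.0, 0.29]
ft_force: [-1.7, 0.0, 5.7]
gripper_width: 0.569
```

>>> {"op": "arm_command", "data": {"xyz": [[0,0,0],[0,0,0],[0,0,0],[0,-0.02,0],[0,-0.04,0]], "rot": [[0,0,0],[0,0,0],[0,0,0],[0,0,0],[0,0,0]], "grip": [0.2,0.2,0.2,0.2,0.2]}}

```text
clock: 56.82
tcp_pos: [0.5263, 0.1009, 0.1173]
tcp_rot: [-1.57, 0.004, 0.29]
ft_force: [0.0, -0.2, 0.4]
gripper_width: 0.798
```

>>> {"op": "arm_command", "data": {"xyz": [[0,0,0],[0,0,0],[0,0.02,0],[0,0.015,0],[0,0.006,0]], "rot": [[0,0,0],[0,0,0],[0,0,0],[0,0,0],[0,0,0]], "grip": [1,1,1,1,1]}}

```text
clock: 57.45
tcp_pos: [0.5264, 0.101, 0.0753]
tcp_rot: [-1.57, 0.003, 0.29]
ft_force: [-0.6, -1.1, -0.2]
gripper_width: -0.003
```

>>> {"op": "arm_command", "data": {"xyz": [[0,0.002,0],[0,0.001,0],[0,0.001,0],[0,0.001,0],[0,0.0003,0]], "rot": [[0,0,0],[0,0,0],[0,0,0],[0,0,0],[0,0,0]], "grip": [1,1,1,1,1]}}

```text
clock: 58.08
tcp_pos: [0.5277, 0.1012, 0.0721]
tcp_rot: [-1.571, -0.0, 0.29]
ft_force: [-1.3, -0.4, 5.2]
gripper_width: -0.001
```

>>> {"op": "arm_command", "data": {"xyz": [[0,0.0002,0],[0,0,0],[0,0,0],[0,0,0],[0,0,0]], "rot": [[0,0,0],[0,0,0],[0,0,0],[0,0,0],[0,0,0]], "grip": [1,1,1,1,1]}}

```text
clock: 58.7
tcp_pos: [0.5277, 0.1012, 0.0721]
tcp_rot: [-1.571, -0.0, 0.29]
ft_force: [-1.9, -0.7, 5.8]
gripper_width: -0.001
```

>>> {"op": "arm_command", "data": {"xyz": [[0,-0.01,0],[0,-0.03,0],[0,-0.03,0],[0,-0.03,0],[0,-0.03,0]], "rot": [[0,0,0],[0,0,0],[0,0,0],[0,0,0],[0,0,0]], "grip": [1,1,1,0.3,0.3]}}

```text
clock: 59.32
tcp_pos: [0.5275, 0.1012, 0.2032]
tcp_rot: [-1.571, -0.001, 0.29]
ft_force: [0.3, 0.1, 0.6]
gripper_width: 0.423
```

Run:
```python
from h import *
np.set_printoptions(legacy='1.25')
st();look("slab_white","w18",z=.072)
planw(602,218,200,106.5,2)
```

```text
{'clock': 59.325, 'tcp_pos': [0.5275, 0.1012, 0.2032], 'tcp_rot': [-1.5709, -0.0006, 0.2903], 'ft_force': [0.2976, 0.1142, 0.5795], 'gripper_width': 0.4232, 'joint_positions': [0.1867, 0.247, 1.8502, -0.0, 1.0438, -0.1036]}
slab_white 0.58 [279.0, 160.0, 359.0, 298.0] (530.0, 102.1, 49.7, 100.0, 16.3)
[[0.0103, 0.0005, 0.0091], [0.0116, 0.0005, 0.0074], [0.0126, 0.0005, 0.0055], [0.0133, 0.0005, 0.0034], [0.0136, 0.0005, 0.0013]]
[[0.0137, 0.0005, -0.0008], [0.0134, 0.0005, -0.003], [0.0128, 0.0005, -0.005], [0.0118, 0.0005, -0.0069], [0.0106, 0.0005, -0.0087]]
rot y -8.99
```

View pics/w18.png

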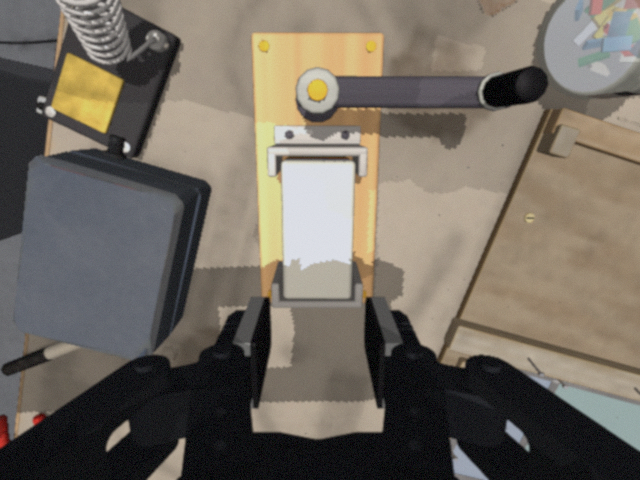

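>>> {"op": "arm_command", "data": {"xyz": [[0.0103,0,0.0091],[0.0116,0,0.0074],[0.0126,0,0.0055],[0.0133,0,0.0034],[0.0136,0,0.0013]], "rot": [[0,-9,0],[0,-9,0],[0,-9,0],[0,-9,0],[0,-9,0]], "grip": [0.3,0.3,0.3,0.3,0.3]}}

```text
clock: 60.05
tcp_pos: [0.5637, 0.1598, 0.2011]
tcp_rot: [-1.57, 0.001, 1.081]
ft_force: [0.4, 0.1, 0.4]
gripper_width: 0.697
```

>>> {"op": "arm_command", "data": {"xyz": [[0.0137,0,-0.0008],[0.0134,0,-0.003],[0.0128,0,-0.005],[0.0118,0,-0.0069],[0.0106,0,-0.0087]], "rot": [[0,-9,0],[0,-9,0],[0,-9,0],[0,-9,0],[0,-9,0]], "grip": [0.3,0.3,0.3,0.3,0.3]}}

```text
clock: 60.68
tcp_pos: [0.5998, 0.2181, 0.2011]
tcp_rot: [-1.57, 0.0, 1.866]
ft_force: [0.4, -0.6, -0.1]
gripper_width: 0.703
```

>>> {"op": "arm_command", "data": {"xyz": [[0,0,0],[0,0,0],[0,0,0],[0,0,0],[0,0,0]], "rot": [[0,0,0],[0,0,0],[0,0,0],[0,0,0],[0,0,0]], "grip": [0.3,0.3,0.3,0.3,0.3]}}

```text
clock: 61.3
tcp_pos: [0.5999, 0.2176, 0.2017]
tcp_rot: [-1.571, 0.0, 1.86]
ft_force: [0.9, -0.1, 0.4]
gripper_width: 0.698
```

>>> {"op": "arm_command", "data": {"xyz": [[0,0.02,-0.0021],[0,0.025,0],[0,0.025,0],[0,0.02,0],[0,0.008,0]], "rot": [[0,0,0],[0,0,0],[0,0,0],[0,0,0],[0,0,0]], "grip": [0.3,0.3,0.3,0.3,0.3]}}

```text
clock: 61.92
tcp_pos: [0.601, 0.2181, 0.1015]
tcp_rot: [-1.568, 0.0, 1.861]
ft_force: [-0.9, 0.9, -0.5]
gripper_width: 0.702
```

>>> {"op": "arm_command", "data": {"xyz": [[0,0,0],[0,0,0],[0,0,0],[0,0,0],[0,0,0]], "rot": [[0,0,0],[0,0,0],[0,0,0],[0,0,0],[0,0,0]], "grip": [0.5,0.7,1,1,1], "grip_force": 20}}

```text
clock: 62.55
tcp_pos: [0.6026, 0.2184, 0.1046]
tcp_rot: [-1.572, 0.0, 1.861]
ft_force: [-0.3, -2.3, 6.6]
gripper_width: 0.204
```

>>> {"op": "arm_command", "data": {"xyz": [[-0.0082,0,0.0003],[-0.0082,0,0.0003],[-0.0163,0,0.0013],[-0.0163,0,0.0013],[-0.0163,0,0.0013]], "rot": [[0,4.45,0],[0,4.45,0],[0,8.9,0],[0,8.9,0],[0,8.9,0]], "grip": [1,1,1,1,1]}}

```text
clock: 63.18
tcp_pos: [0.6012, 0.1539, 0.1045]
tcp_rot: [-1.572, -0.001, 1.235]
ft_force: [-3.1, 1.2, 7.6]
gripper_width: 0.201
```

>>> {"op": "arm_command", "data": {"xyz": [[-0.0163,0,0.0013],[-0.0163,0,0.0013],[-0.0163,0,0.0013],[-0.0163,0,0.0013],[-0.0163,0,0.0013]], "rot": [[0,8.9,0],[0,8.9,0],[0,8.9,0],[0,8.9,0],[0,8.9,0]], "grip": [1,1,1,1,1]}}

```text
clock: 63.8
tcp_pos: [0.5485, 0.0939, 0.1045]
tcp_rot: [-1.571, -0.002, 0.458]
ft_force: [0.0, 2.4, 7.6]
gripper_width: 0.203
```

>>> {"op": "arm_command", "data": {"xyz": [[-0.0041,0,0.0001],[-0.0041,0,0.0001],[0,0,0],[0,0,0],[0,0,0]], "rot": [[0,2.2,0],[0,2.2,0],[0,0,0],[0,0,0],[0,0,0]], "grip": [1,1,1,1,1]}}

```text
clock: 64.42
tcp_pos: [0.5412, 0.0906, 0.1045]
tcp_rot: [-1.572, -0.002, 0.387]
ft_force: [-0.3, -2.2, 8.7]
gripper_width: 0.202
```

>>> {"op": "arm_command", "data": {"xyz": [[-0.005,0,0.0001],[-0.005,0,0.0001],[-0.0012,0,0],[-0.0012,0,0],[0,0,0]], "rot": [[0,2.7,0],[0,2.7,0],[0,0,0],[0,0,0],[0,0,0]], "grip": [1,1,1,1,1]}}

```text
clock: 65.05
tcp_pos: [0.5313, 0.0872, 0.1046]
tcp_rot: [-1.571, -0.005, 0.292]
ft_force: [8.1, -0.3, 2.5]
gripper_width: 0.202
```

>>> {"op": "arm_command", "data": {"xyz": [[0,0,0],[0,0,0],[0,-0.02,0],[0,-0.04,0],[0,-0.04,0]], "rot": [[0,0,0],[0,0,0],[0,0,0],[0,0,0],[0,0,0]], "grip": [0.3,0.3,0.3,0.3,0.3]}}

```text
clock: 65.68
tcp_pos: [0.5277, 0.0866, 0.204]
tcp_rot: [-1.57, 0.002, 0.292]
ft_force: [0.3, -0.3, -0.0]
gripper_width: 0.701
```

>>> {"op": "arm_command", "data": {"xyz": [[0,-0.04,-0.01],[0,-0.02,-0.02],[0,0,-0.02],[0,0,0],[0,0,0]], "rot": [[0,0,0],[0,0,0],[0,0,0],[0,0,0],[0,0,0]], "grip": [0.3,0.3,0.3,0.3,0.3]}}

```text
clock: 66.3
tcp_pos: [0.5422, 0.0387, 0.2621]
tcp_rot: [-1.57, 0.003, 0.291]
ft_force: [0.0, -0.3, 1.0]
gripper_width: 0.698
```

Run:
```python
from h import *
st();im=env.capture("wrist");t=env.capture("top")
save("fin",np.hstack([cv2.resize(im,(400,300)),cv2.resize(t[150:350,120:387],(400,300))]))
```

```text
{'clock': 66.3, 'tcp_pos': [0.5422, 0.0387, 0.2621], 'tcp_rot': [-1.5699, 0.0025, 0.2914], 'ft_force': [0.0081, -0.2806, 1.0185], 'gripper_width': 0.6984, 'joint_positions': [0.0683, 0.1982, 1.7722, 0.0003, 1.1739, -0.2232]}
```

View pics/fin.png

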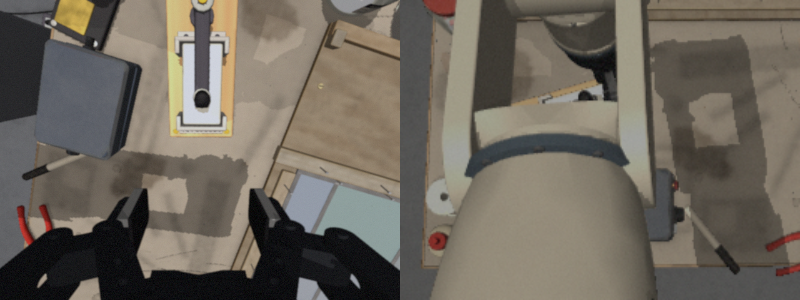

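```bash
python3 -c "
from workcell import env
print(env.close_job())"
```

```text
the job is handed in; nothing more can be done
None
```

The job is done and handed in at about 66 s. I swung the keeper bar to its open stop and felt it resist at about 7 N. Then I stacked the slabs green, amber, blue, white between the guides. After letting go of each one, I pressed it with the closed fingertips at 5–10 N for over half a second. Finally I swung the keeper bar to its closed stop (about 8 N) and moved the arm clear.

**Checks:**
- **Slabs flat:** the pressed tops read 27, 42, 57 and 72 mm above the bench, so each slab lies flat on the one below.
- **Final picture:** the wrist camera shows the white slab between the guides, with the bar lengthwise over the middle of the stack. The arm hid most of the rack from the top camera, so that view did not confirm it. I did not measure the final bar angle separately.
- **White slab:** it was knocked about 3 cm aside partway through. I found its new position and picked it up there.
- **Measurements that disagreed:** a shadow spoiled my colour-based fit for the white slab, so I used the network's result with a check of its corners. The network's position for placed slabs was 3–5 mm off in x from the colour fit where I had both (green, amber, blue). The colour fit agreed with the arm's readings.
- **Other tools:** I touched none of them, and no slab slipped in the grip.

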